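# Slide the top slide holder off the pressed stack onto the viewing deck

### The job

Lift the steel weight off the stack of slide holders and stand it on the rubber mat. Then slide the top holder sideways off the stack onto the viewing deck beside it, never lifting or tipping it and not shifting the holders below, and draw it towards the robot until its long side lies flush along the deck's raised fence, with the holder wholly on the deck. Finally stand the weight back in the middle of the remaining stack, and leave the tube rack, bottle and jar where they are.

Things in the scene. Friction and masses are not known exactly. Their poses are not given: they have to be found in the camera images.
- stand: Fixed steel plinth under the stack, 104 x 120 x 16 mm (x, y, z). Origin: centre of its underside, on the bench. Its +x points away from the robot (turned up to 0.2 rad either way); the deck stands on its +y or its -y side, the tube rack on the other.
- holder_top: Top one of three identical closed flat white plastic slide holders, 100 x 125 x 18 mm (x, y, z), 0.2 kg, smooth flat faces, grey oblong windows printed on top; too wide to grasp. Origin: centre of its underside, 52 mm above the bench at the start, 49 mm once on the deck. Its long sides run along its y. Stacked a little untidily.
- holder_mid: Middle slide holder, same shape; origin at the centre of its underside, 34 mm above the bench, its top at 52 mm.
- holder_low: Lowest slide holder, same shape, lying on the plinth; origin at the centre of its underside, 16 mm above the bench.
- weight_grip (a point): Loose steel weight, about 0.6 kg: slab 60 x 90 x 22 mm (x, y, z) with an upright flat grip on its middle, 14 mm thick (x), 60 mm long (y), 38 mm high (to 59 mm above the underside). The point is the grip's centre, 40 mm above the underside, 19 mm below the grip's top; axes are the weight's. Starts on the top holder, underside 70 mm above the bench.
- deck: Fixed aluminium block 130 x 176 x 49 mm (x, y, z), flat top 3 mm below the top holder's underside. A fence 10 mm thick, 12 mm high runs along the edge nearest the robot: its inner face is at deck x = -55 mm, so a flush holder's origin is at deck x = -5 mm. No end stops. Origin: centre of underside, on the bench; +x points away from the robot; y runs to or from the stack, 2 to 28 mm gap.
- mat_top (a point): Fixed black rubber mat, 85 x 115 x 4 mm (x, y, z), flat on the bench beyond the stack or deck or rack. The point is the centre of its top face, 4 mm above the bench; its axes are the mat's, x pointing roughly away from the robot.
- rack: Loose blue tube rack with green-capped tubes, 120 x 56 mm (x, y), 100 mm tall over the caps, standing on the bench on the side of the stack away from the deck, with a free gap of 60 to 88 mm to the holders. Origin: centre of the underside. Bystander.
- bottle: Loose amber bottle, 56 mm diameter, 105 mm tall. Origin: centre of the underside. Bystander beyond the stack.
- jar: Loose white jar, 64 mm diameter, 75 mm tall. Origin: centre of the underside. Bystander beyond the stack.
There are look-alikes about, which are no part of the job. What is shaped like the holder_top but purple or yellow is not meant.

How it is judged:
By the outcome, as a careful person would: the job done as asked, in the order asked, and still so for the second after the job is handed in, with the robot touching nothing.
It also fails if it takes over 70 s, if anything falls off the work surface, if the arm or the gripper's body presses on something with over 40 N, if the wrist force passes 120 N, or if a joint passes its speed limit or range.

### The arm

A 6-joint arm with a two-finger parallel gripper is mounted at the origin on the work surface. World frame = base frame: x ahead of the robot, y to its left, z up, the work surface at z = 0. Lengths are in m, angles in rad, forces in N, time in s.
With the tool pointing down it reaches from about 0.35 to 0.85 m from the base axis. Payload 8.1 kg.
Tool frame: the origin (TCP) lies at the very end of the fingers, on their centre line; the grasp point (between the pads) lies 19 mm behind it (pinch_z is the distance from the TCP to the grasp point, in m); z points along the fingers, y is the direction in which the jaws open and shut (so a half turn about z gives the same grasp; the last joint's range is limited). The gripper opens to 93 mm and grips with 3 to 60 N. Pads are 15 mm wide; open, the fingers measure 128 mm over their backs; the gripper's body (75 mm by 188 mm) begins 65 mm behind the grasp point.
Start: joints at [1.261, 0.13, 1.488, -0, 1.523, -0.085], TCP at [0.134, 0.585, 0.219] pointing down, gripper open.
Joint ranges: [-2.96, 2.96], [-0.89, 2.26], [0.02, 2.5], [-1.34, 4.48], [0, 2.73], [-2.66, 2.66]. Speed limits (rad/s): [2.39, 2.39, 2.79, 3.14, 3.14, 3.14].

### API

Orientations are given as a rotation vector (axis times angle).
In Python, from plant import * gives the robot as it stands.
- The arm moves only by the tool move_arm, never from a script. Its argument "series" is a list of rows, each a list of 7 numbers: the shift along the tool's x, y, z each as a share of 10 cm, from -1 to 1, then the turn, a rotation vector about the tool's x, y, z each as a share of 180 degrees, from -1 to 1, then the opening, from -1 (shut) to 1 (fully open). In form: [[dx, dy, dz, rx, ry, rz, jaw], ...]. A call has 1 to 8 rows; each row is the pose to reach, as a shift and turn from the pose commanded when the call began, along the tool's axes at that moment, turning the shorter way round; what a row does not reach only later rows make up. A row lasts 1/10 s, in which the tool goes at most 50 mm and 8.59 degrees, less where a joint would pass 70% of its speed; a pose out of reach is approached as far as the arm can. A call with a number of a shift or a turn outside -1 to 1 is refused whole. A call with a gripper value outside its range is refused whole. The fingers move at their own pace and stop on an object; "squeeze" is the grip in N (left out, the last holds). Time passes only in rows, so rows that repeat a pose let the fingers close. It gives the time, the measured TCP pose, the force and the opening at its end, in the units of the state.
- read_state(): the state, without advancing time (a new reading comes with each control period).
- read_camera(name): name is "side" or "top"; returns a dict with "frame" (400x640x3 uint8, red, green, blue), "K" (3x3 intrinsics, pixels), "rvec" (rotation vector, rad) and "tvec" (3), from world to camera coordinates, as OpenCV has them. Camera axes: x right, y down, z forward; pixel columns grow to the right and rows downward; lengths in m; the calibration is good to about 2 mm. A picture is of the moment at which its call begins. There is no depth.
- close_job(): hands the job in, once; it reports no verdict.
The state is a dict: "t": time; "q": joint angles; "dq": joint speeds; "joint_torque": joint torques, N m; "tool_pos": TCP position; "orientation": TCP orientation; "force": force on the tool from outside, world axes, zero at the start; "wrist_torque": the same for the moment, N m; "opening": finger opening in m.
Only numpy, scipy, OpenCV 4.12 (cv2) and the standard library are available. Lean on these libraries where they do the work, as an engineer would, in place of code of your own. Each camera call takes 0.05 s, during which the arm holds its last target.

## Working session

There is one attempt and no reset: what is moved stays moved. The work goes in short steps, Python scripts to look and compute and a tool call to move; the robot and the scene stay as the last step left them, time stands still between calls to the robot, and variables do not carry over. Pictures are saved under pics/ and viewed, and the job is handed in when it is done.

Besides the shell and the picture viewer there is one more tool, called by a JSON object that holds its "name" and its "arguments", one argument or row to a line. move_arm: Moves the arm, as the interface text tells. Shift numbers are shares of 10 cm and turn numbers shares of 180 degrees, none past 1 either way. Its arguments: {"type":"object","properties":{"series":{"type":"array","items":{"type":"array","items":{"type":"number"}}},"squeeze":{"type":"number"}},"required":["series"]}

```bash
mkdir -p pics; ls; python3 - <<'E'
from plant import *
import cv2,json
s=read_state()
print({k:(v if not hasattr(v,'round') else v) for k,v in s.items()})
for n in ("side","top"):
    c=read_camera(n)
    cv2.imwrite(f"pics/{n}0.png",c["frame"][:,:,::-1])
    print(n,c["K"],c["rvec"],c["tvec"])
E
```

```text
pics
{'t': 0.0, 'q': array([ 1.26060257e+00,  1.31171988e-01,  1.48928674e+00,  1.11302330e-05,
        1.52295389e+00, -8.53980987e-02]), 'dq': array([-1.18976856e-04,  6.59986979e-04,  7.48349539e-05, -2.12188705e-03,
        6.80542020e-04, -2.65362297e-04]), 'joint_torque': array([ 4.46831864e-04, -5.59828949e+01, -4.91762209e+01,  7.66908936e-02,
        3.51572118e-02, -3.31378010e-05]), 'tool_pos': array([0.13354592, 0.58437532, 0.21757686]), 'orientation': array([-3.52324543e-01, -3.12140169e+00,  2.79928334e-03]), 'force': array([0.07797337, 0.05871293, 0.3725829 ]), 'wrist_torque': array([-0.07887008, -0.05662164, -0.00083658]), 'opening': 0.09319798563268687}
side [[362.14626269   0.         324.56004895]
 [  0.         362.14626269 200.75768685]
 [  0.           0.           1.        ]] [ 0.50220924 -2.73295282  1.15987845] [0.56761049 0.2096205  0.67952284]
top [[513.5811007    0.         321.89218969]
 [  0.         513.5811007  195.70381021]
 [  0.           0.           1.        ]] [ 2.22412492 -2.17224393  0.07995627] [-0.00474153  0.58913271  1.35761578]
```

View pics/side0.png

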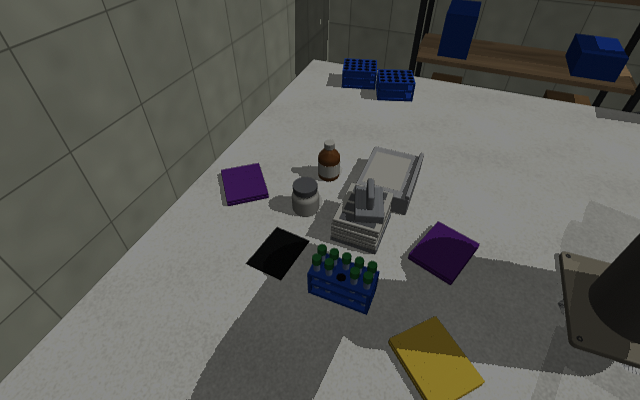

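View pics/top0.png

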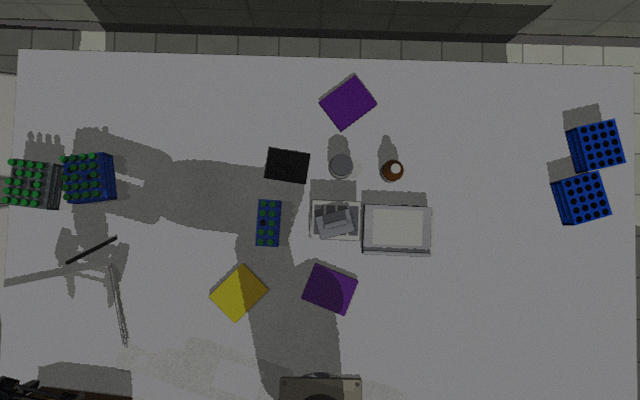

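Top view: image up is +x and image left is +y. The stack with the weight is at about (334,220), the deck on its -y side at (397,230), the rack at (268,222) and the mat at (287,165). The jar is at (341,165) and the bottle at (391,170). Next I zoom in.

```bash
cat > h.py <<'E'
import numpy as np,cv2
def cam(c):
    R,_=cv2.Rodrigues(np.array(c["rvec"],float)); return np.array(c["K"]),R,np.array(c["tvec"]).ravel()
def onplane(c,uv,z):
    K,R,t=cam(c); uv=np.atleast_2d(np.array(uv,float))
    d=(np.linalg.inv(K)@np.c_[uv,np.ones(len(uv))].T).T@R
    o=-R.T@t
    return o+d*((z-o[2])/d[:,2])[:,None]
def proj(c,P):
    return cv2.projectPoints(np.atleast_2d(np.array(P,float)),np.array(c["rvec"],float),np.array(c["tvec"],float),np.array(c["K"]),None)[0][:,0]
def crop(c,x0,x1,y0,y1,f,name):
    im=np.ascontiguousarray(c["frame"][y0:y1,x0:x1,::-1])
    im=cv2.convertScaleAbs(im,alpha=1.5,beta=10)
    cv2.imwrite("pics/"+name,cv2.resize(im,None,fx=f,fy=f,interpolation=cv2.INTER_CUBIC))
E
python3 - <<'E'
from plant import *
from h import *
import pickle
c=read_camera("top"); s=read_camera("side"); pickle.dump((c,s),open("c0.pkl","wb"))
crop(c,300,440,175,265,5.7,"t1.png"); crop(s,320,430,140,255,5,"s1.png")
E
```

```text
(no output)
```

View pics/t1.png

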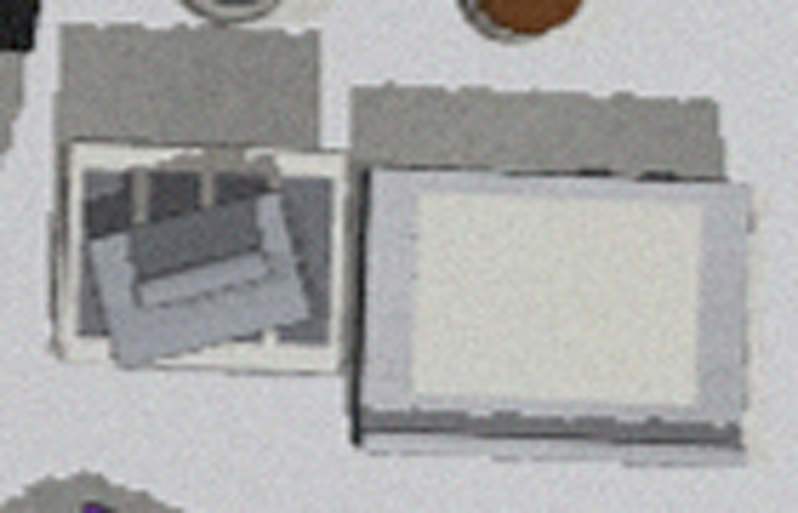

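View pics/s1.png

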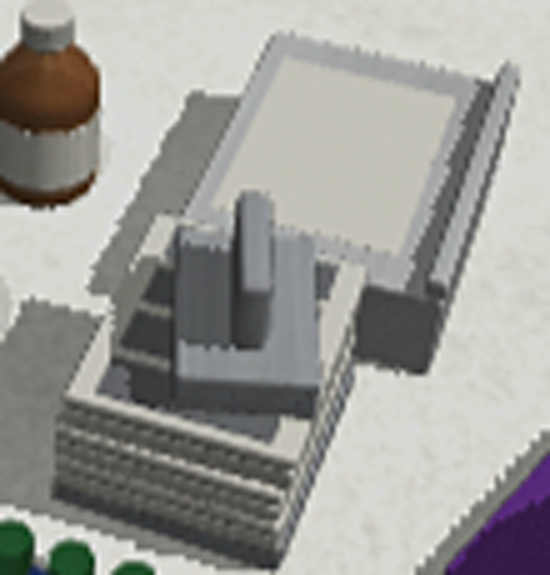

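```bash
cat > m.py <<'E'
from h import *
import pickle
c,s=pickle.load(open("c0.pkl","rb"))
def T(p): p=np.array(p,float); return np.c_[300+(p[:,0]+.5)/5.7-.5,175+(p[:,1]+.5)/5.7-.5]
def S(p): p=np.array(p,float); return np.c_[320+(p[:,0]+.5)/5-.5,140+(p[:,1]+.5)/5-.5]
def rep(n,P):
    r=P-np.roll(P,-1,0)
    print(n,"c",P.mean(0).round(4),"sides",np.linalg.norm(r,axis=1).round(4),"ang(y dir)",[round(float(np.arctan2(v[1],v[0])),3) for v in r]); print(P[:,:2].round(4).tolist())
rep("holder top",onplane(c,T([(72,145),(347,153),(338,371),(70,360)]),.070))
rep("holder side",onplane(s,S([(66,400),(160,216),(364,265),(296,463)]),.070))
rep("slab top",onplane(c,T([(90,240),(278,193),(308,320),(122,367)]),.092))
rep("slab side",onplane(s,S([(176,228),(316,236),(318,388),(178,380)]),.092))
rep("grip top",onplane(c,T([(137,290),(263,255),(269,275),(144,307)]),.129))
rep("deck top",onplane(c,T([(368,168),(750,185)]),.049))
rep("deck fence outer",onplane(c,T([(358,450),(742,465)]),.061))
rep("deck side",onplane(s,S([(278,36),(190,212)]),.049))
rep("fence side top outer",onplane(s,S([(518,68),(441,294)]),.061))
rep("fence side inner top",onplane(s,S([(502,64),(428,284)]),.061))
# mat, rack by colour
f=c["frame"].astype(int)
m=((f.max(2)<45)).astype(np.uint8); m[:,:255]=0;m[:,320:]=0;m[:135]=0;m[195:]=0
m=cv2.morphologyEx(m,cv2.MORPH_OPEN,np.ones((3,3)))
k=max(cv2.findContours(m,0,1)[0],key=cv2.contourArea)
r=cv2.minAreaRect(k);rep("mat",onplane(c,cv2.boxPoints(r),.004)); print(r)
f=s["frame"].astype(int)
m=((f.max(2)<30)).astype(np.uint8); m[:,:235]=0;m[:,315:]=0;m[:215]=0;m[285:]=0
k=max(cv2.findContours(m,0,1)[0],key=cv2.contourArea)
a=cv2.approxPolyDP(k,4,True)[:,0];rep("mat side",onplane(s,a,.004)); print(a.tolist())
E
python3 m.py
python3 - <<'E'
import sys;sys.path.insert(0,'.')
import os;os.chdir('.')
from h import *;import pickle
c,s=pickle.load(open("c0.pkl","rb"))
crop(c,240,420,140,260,4.4,"t2.png")
E
```

```text
holder top c [ 0.5252 -0.0275  0.07  ] sides [0.1243 0.0983 0.1206 0.0967] ang(y dir) [1.566, -0.022, -1.589, -3.127]
[[0.5742, 0.0345], [0.5736, -0.0898], [0.4753, -0.0876], [0.4775, 0.033]]
holder side c [ 0.5262 -0.0255  0.07  ] sides [0.124  0.095  0.1245 0.0974] ang(y dir) [1.558, 0.014, -1.564, -3.134]
[[0.575, 0.037], [0.5735, -0.0869], [0.4785, -0.0883], [0.4777, 0.0363]]
slab top c [ 0.5147 -0.0236  0.092 ] sides [0.086  0.0577 0.0849 0.0578] ang(y dir) [1.839, 0.252, -1.301, -2.871]
[[0.5312, 0.0254], [0.554, -0.0575], [0.4981, -0.072], [0.4755, 0.0099]]
slab side c [ 0.5164 -0.0219  0.092 ] sides [0.0609 0.0915 0.0559 0.0918] ang(y dir) [0.284, -1.318, -2.852, 1.879]
[[0.5583, -0.0574], [0.4998, -0.0745], [0.4769, 0.0141], [0.5304, 0.03]]
grip top c [ 0.5138 -0.0237  0.129 ] sides [0.0563 0.009  0.0555 0.0079] ang(y dir) [1.864, 0.313, -1.298, -2.727]
[[0.5095, 0.0047], [0.5258, -0.0492], [0.5173, -0.0519], [0.5023, 0.0015]]
deck top c [ 0.5662 -0.1894  0.049 ] sides [0.176 0.176] ang(y dir) [1.55, -1.591]
[[0.568, -0.1014], [0.5643, -0.2774]]
deck fence outer c [ 0.4383 -
[... 314 characters left out ...]
.592, 1.549]
[[0.4392, -0.2735], [0.4431, -0.092]]
fence side inner top c [ 0.4487 -0.1851  0.061 ] sides [0.1776 0.1776] ang(y dir) [-1.584, 1.558]
[[0.4475, -0.2739], [0.4499, -0.0963]]
mat c [0.67   0.1064 0.004 ] sides [0.085  0.1137 0.0851 0.1133] ang(y dir) [3.016, 1.438, -0.131, -1.704]
[[0.6354, 0.168], [0.7197, 0.1573], [0.7047, 0.0446], [0.6204, 0.0557]]
((286.6311340332031, 165.3365020751953), (41.901947021484375, 31.244503021240234), 8.972626686096191)
mat side c [0.6706 0.1081 0.004 ] sides [0.1091 0.0828 0.1101 0.0823] ang(y dir) [-1.693, -0.122, 1.454, 3.032]
[[0.705, 0.0492], [0.7182, 0.1575], [0.636, 0.1675], [0.6232, 0.0582]]
[[276, 228], [247, 263], [281, 279], [308, 241]]
```

View pics/t2.png

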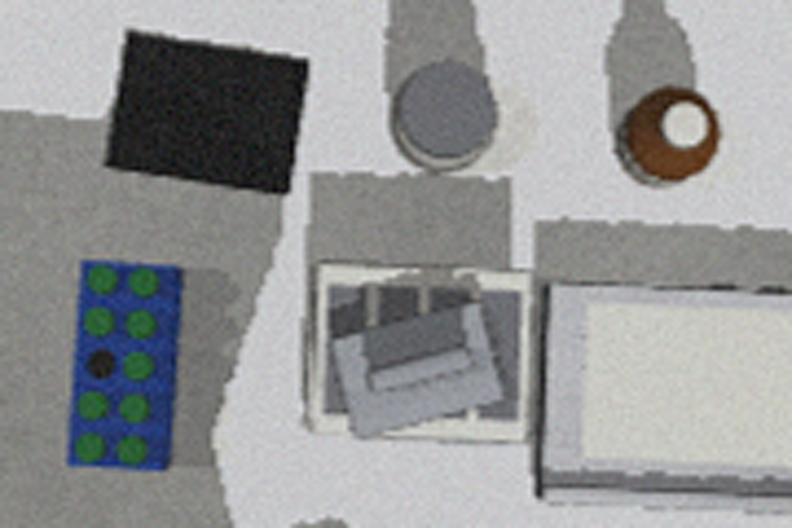

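The two views agree to about 2 mm:

| Thing | Position (x, y) | Yaw (rad) |
|---|---|---|
| Weight | (0.515, -0.023) | 0.27 |
| Top holder | (0.526, -0.0265) | about 0 |
| Deck | (0.503, -0.187) | about -0.02 |
| Mat | (0.670, 0.107) | -0.13 |

The arm can start across now.

{"name": "move_arm", "arguments": {
  "series": [
    [-1,-1,0,0,0,0,1],
    [-1,-1,0,0,0,0,1],
    [-1,-1,0,0,0,0,1],
    [-1,-1,0,0,0,0,1]
  ]
}}

```text
t: 0.6
tool_pos: [0.2111, 0.4618, 0.2183]
orientation: [0.358, 3.12, -0.002]
force: [0.1, 0.9, -0.3]
opening: 0.0929
```

{"name": "move_arm", "arguments": {
  "series": [
    [-1,-1,0,0,0,0,1],
    [-1,-1,0,0,0,0,1],
    [-1,-1,0,0,0,0,1],
    [-1,-1,0,0,0,0,1]
  ]
}}

```text
t: 1.0
tool_pos: [0.2862, 0.3426, 0.2188]
orientation: [0.359, 3.12, -0.001]
force: [0.9, 0.4, -0.5]
opening: 0.093
```

{"name": "move_arm", "arguments": {
  "series": [
    [-1,-1,0,0,0,0,1],
    [-1,-1,0,0,0,0,1],
    [-1,-1,0,0,0,0,1],
    [-1,-1,0,0,0,0,1]
  ]
}}

```text
t: 1.4
tool_pos: [0.3613, 0.2231, 0.2188]
orientation: [0.36, 3.12, -0.001]
force: [-0.6, 0.3, 0.6]
opening: 0.093
```

{"name": "move_arm", "arguments": {
  "series": [
    [-1,-1,0,0,0,0,1],
    [-1,-1,0,0,0,0,1],
    [-1,-1,0,0,0,0,1],
    [-1,-1,0,0,0,0,1]
  ]
}}

```text
t: 1.8
tool_pos: [0.4363, 0.1038, 0.2186]
orientation: [0.358, 3.121, -0.001]
force: [-0.7, 0.5, 0.6]
opening: 0.0929
```

```bash
cat > go.py <<'E'
import sys
from plant import *
from h import *
def go(x,y,z,psi=None):
    s=read_state();R,_=cv2.Rodrigues(np.array(s["orientation"]));p=np.array(s["tool_pos"])
    ps=np.arctan2(R[1,1],R[0,1])
    d=R.T@(np.array([x,y,z])-p)
    rz=0 if psi is None else -(psi-ps)/np.pi
    print("t",round(s["t"],2),"p",p.round(4),"psi",round(float(ps),4),"tilt",R[:2,2].round(4),"F",np.round(s["force"],1),"open",round(s["opening"],4),"\n shift",(d*10).round(3),"rz",round(float(rz),4))
if __name__=="__main__": go(*map(float,sys.argv[1:]))
E
python3 go.py .515 -.023 .219 .27
```

```text
t 1.8 p [0.4363 0.1038 0.2186] psi 1.3423 tilt [ 0.0005 -0.0007] F [-0.7  0.5  0.6] open 0.0929 
 shift [-1.054 -1.057 -0.003] rz 0.3413
```

{"name": "move_arm", "arguments": {
  "series": [
    [-1,-1,0,0,0,0.34,1],
    [-1,-1,0,0,0,0.34,1],
    [-1,-1,0,0,0,0.34,1],
    [-1,-1,0,0,0,0.34,1],
    [-1,-1,0,0,0,0.34,1],
    [-1,-1,0,0,0,0.34,1],
    [-1,-1,0,0,0,0.34,1],
    [-1,-1,0,0,0,0.34,1]
  ]
}}

```text
t: 2.6
tool_pos: [0.5099, -0.0116, 0.2185]
orientation: [-1.894, -2.506, -0.001]
force: [-0.5, -0.1, -0.2]
opening: 0.0932
```

```bash
python3 go.py .515 -.023 .096 .27
```

```text
t 2.6 p [ 0.5099 -0.0116  0.2185] psi 0.2764 tilt [-0.0003  0.0009] F [-0.5 -0.1 -0.2] open 0.0932 
 shift [-0.125  0.018  1.224] rz 0.002
```

{"name": "move_arm", "arguments": {
  "series": [
    [-0.12,0.02,0.3,0,0,0,1],
    [-0.12,0.02,0.6,0,0,0,1],
    [-0.12,0.02,0.8,0,0,0,1],
    [-0.12,0.02,0.8,0,0,0,1]
  ]
}}

```text
t: 3.0
tool_pos: [0.5126, -0.0231, 0.135]
orientation: [-1.883, -2.507, 0.004]
force: [-0.7, -0.6, -0.1]
opening: 0.0932
```

```bash
python3 go.py .515 -.023 .096 .27
python3 - <<'E'
from plant import *
from h import *
crop(read_camera("top"),300,440,175,265,5.7,"t3.png"); crop(read_camera("side"),320,430,140,255,5,"s3.png")
E
```

```text
t 3.0 p [ 0.5126 -0.0231  0.135 ] psi 0.2822 tilt [-0.0062  0.0015] F [-0.7 -0.6 -0.1] open 0.0932 
 shift [-0.007  0.026  0.39 ] rz 0.0039
```

View pics/s3.png

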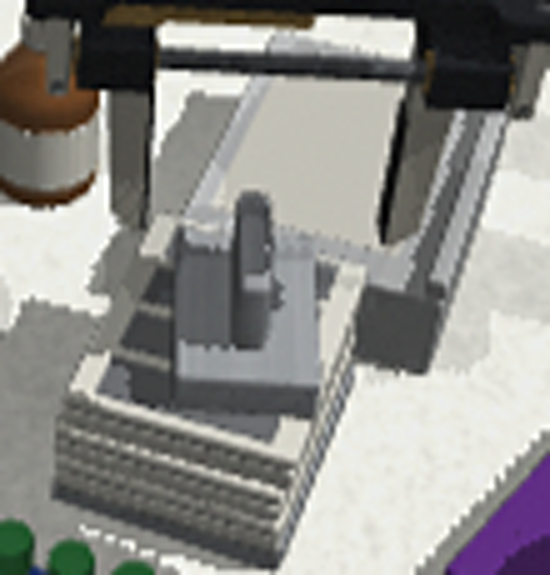

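The side view shows the fingers at crop (130,225) and (400,240), straddling the grip at (255,230). I lower and close.

{"name": "move_arm", "arguments": {
  "series": [
    [0,0.02,0.2,0,0,0,1],
    [0,0.02,0.38,0,0,0,1],
    [0,0.02,0.38,0,0,0,1],
    [0,0.02,0.38,0,0,0,1]
  ]
}}

```text
t: 3.5
tool_pos: [0.5176, -0.0241, 0.1022]
orientation: [1.89, 2.508, 0.001]
force: [-0.4, -0.3, 0.3]
opening: 0.0932
```

{"name": "move_arm", "arguments": {
  "series": [
    [0,0,0,0,0,0,-1],
    [0,0,0,0,0,0,-1],
    [0,0,0,0,0,0,-1],
    [0,0,0,0,0,0,-1],
    [0,0,0,0,0,0,-1],
    [0,0,0,0,0,0,-1],
    [0,0,0,0,0,0,-1],
    [0,0,0,0,0,0,-1]
  ],
  "squeeze": 40
}}

```text
t: 4.3
tool_pos: [0.5168, -0.0244, 0.1006]
orientation: [-1.892, -2.508, 0.0]
force: [-0.7, -0.6, 0.2]
opening: 0.0331
```

```bash
python3 go.py .515 -.023 .196 .27
```

```text
t 4.3 p [ 0.5168 -0.0244  0.1006] psi 0.2778 tilt [-0.0002 -0.    ] F [-0.7 -0.6  0.2] open 0.0331 
 shift [ 0.019 -0.013 -0.954] rz 0.0025
```

{"name": "move_arm", "arguments": {
  "series": [
    [0,-0.01,0.04,0,0,0,-0.4],
    [0,-0.01,0.04,0,0,0,-0.4],
    [0,-0.01,0.04,0,0,0,-1],
    [0,-0.01,0.04,0,0,0,-1],
    [0,-0.01,0.04,0,0,0,-1],
    [0,-0.01,0.04,0,0,0,-1],
    [0,-0.01,0.04,0,0,0,-1],
    [0,-0.01,0.04,0,0,0,-1]
  ]
}}

```text
t: 5.1
tool_pos: [0.5159, -0.0247, 0.0966]
orientation: [1.892, 2.508, 0.0]
force: [-0.8, -0.4, -0.8]
opening: 0.0137
```

```bash
python3 go.py .515 -.023 .196 .27
```

```text
t 5.1 p [ 0.5159 -0.0247  0.0966] psi 0.2778 tilt [0. 0.] F [-0.8 -0.4 -0.8] open 0.0137 
 shift [ 0.018 -0.004 -0.994] rz 0.0025
```

The grip is held at 13.7 mm opening. Next I lift.

{"name": "move_arm", "arguments": {
  "series": [
    [0,0,-0.05,0,0,0,-1],
    [0,0,-0.2,0,0,0,-1],
    [0,0,-0.5,0,0,0,-1],
    [0,0,-0.8,0,0,0,-1],
    [0,0,-0.95,0,0,0,-1],
    [0,0,-0.95,0,0,0,-1]
  ]
}}

```text
t: 5.7
tool_pos: [0.5176, -0.0249, 0.1949]
orientation: [1.89, 2.504, 0.004]
force: [0.3, -0.5, -6.7]
opening: 0.0137
```

```bash
python3 go.py .670 .107 .19 -.13
```

```text
t 5.7 p [ 0.5176 -0.0249  0.1949] psi 0.2779 tilt [ 0.0053 -0.0008] F [ 0.3 -0.5 -6.7] open 0.0137 
 shift [0.851 1.827 0.056] rz 0.1298
```

{"name": "move_arm", "arguments": {
  "series": [
    [0.12,0.25,0,0,0,0.03,-1],
    [0.25,0.5,0,0,0,0.06,-1],
    [0.37,0.75,0,0,0,0.1,-1],
    [0.47,1,0,0,0,0.13,-1],
    [0.47,1,0,0,0,0.13,-1]
  ]
}}

```text
t: 6.2
tool_pos: [0.5997, 0.0501, 0.1888]
orientation: [-2.361, -2.069, 0.002]
force: [0.1, -0.8, -7.9]
opening: 0.0139
```

```bash
python3 go.py .670 .107 .19 -.13
python3 - <<'E'
from plant import *
from h import *
crop(read_camera("top"),240,420,140,260,4.4,"t4.png")
E
```

```text
t 6.2 p [0.5997 0.0501 0.1888] psi -0.1316 tilt [-0.0026  0.0011] F [ 0.1 -0.8 -7.9] open 0.0139 
 shift [ 0.656  0.622 -0.013] rz -0.0005
```

View pics/t4.png

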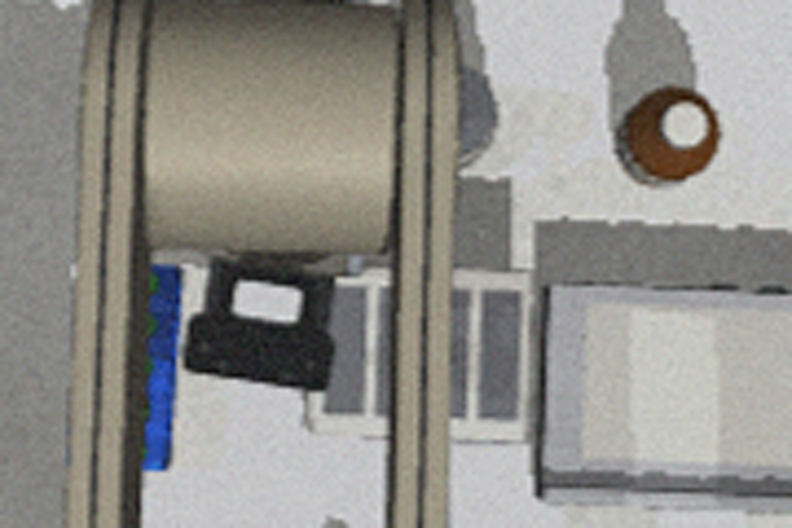

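The holder is undisturbed, with the bare stack at crop (420,350). I carry on to the mat.

{"name": "move_arm", "arguments": {
  "series": [
    [0.33,0.31,0,0,0,0,-1],
    [0.66,0.62,0,0,0,0,-1],
    [0.66,0.62,0.1,0,0,0,-1],
    [0.66,0.62,0.4,0,0,0,-1],
    [0.66,0.62,0.7,0,0,0,-1],
    [0.66,0.62,1,0,0,0,-1],
    [0.66,0.62,1,0,0,0,-1],
    [0.66,0.62,1,0,0,0,-1]
  ]
}}

```text
t: 7.05
tool_pos: [0.6676, 0.1046, 0.0904]
orientation: [-2.36, -2.071, 0.005]
force: [1.5, -0.8, -6.6]
opening: 0.0137
```

```bash
python3 go.py .670 .107 .031 -.13
python3 - <<'E'
from plant import *
from h import *
crop(read_camera("side"),230,400,170,320,4,"s4.png")
E
```

```text
t 7.05 p [0.6676 0.1046 0.0904] psi -0.1304 tilt [-0.0036 -0.0005] F [ 1.5 -0.8 -6.6] open 0.0137 
 shift [0.027 0.023 0.594] rz -0.0001
```

View pics/s4.png

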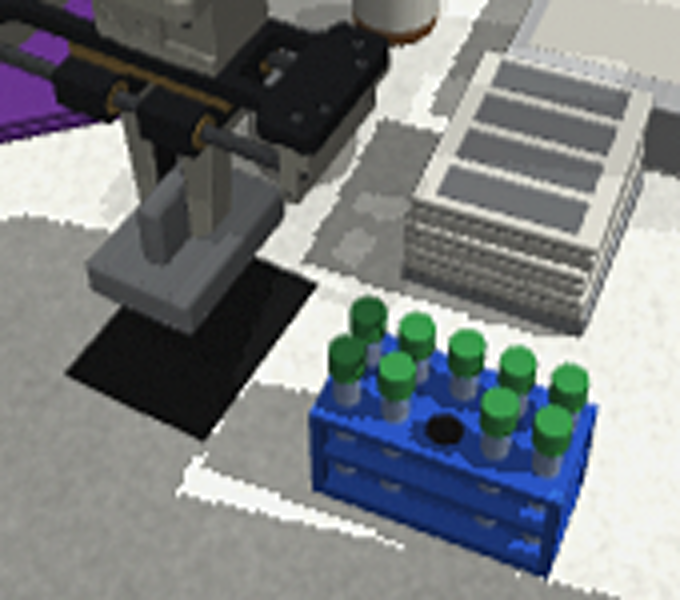

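The weight hangs level over the mat, which spans crop (65,375) to (315,285). I lower slowly.

{"name": "move_arm", "arguments": {
  "series": [
    [0.03,0.02,0.2,0,0,0,-1],
    [0.03,0.02,0.4,0,0,0,-1],
    [0.03,0.02,0.52,0,0,0,-1],
    [0.03,0.02,0.56,0,0,0,-1],
    [0.03,0.02,0.58,0,0,0,-1],
    [0.03,0.02,0.59,0,0,0,-1],
    [0.03,0.02,0.59,0,0,0,-1]
  ]
}}

```text
t: 7.8
tool_pos: [0.6724, 0.1081, 0.0338]
orientation: [2.361, 2.071, 0.002]
force: [0.1, 0.5, -7.6]
opening: 0.0139
```

```bash
python3 go.py .670 .107 .031 -.13
```

```text
t 7.8 p [0.6724 0.1081 0.0338] psi -0.1306 tilt [0.0017 0.0001] F [ 0.1  0.5 -7.6] open 0.0139 
 shift [-0.014 -0.022  0.028] rz -0.0002
```

{"name": "move_arm", "arguments": {
  "series": [
    [0,0,0.01,0,0,0,-1],
    [0,0,0.02,0,0,0,-1],
    [0,0,0.03,0,0,0,-1]
  ]
}}

```text
t: 8.1
tool_pos: [0.6722, 0.1082, 0.0309]
orientation: [2.361, 2.071, 0.002]
force: [-2.6, 1.4, 3.5]
opening: 0.0139
```

```bash
python3 go.py .670 .107 .031 -.13
```

```text
t 8.1 p [0.6722 0.1082 0.0309] psi -0.1305 tilt [0.0013 0.0001] F [-2.6  1.4  3.5] open 0.0139 
 shift [-0.015 -0.02  -0.001] rz -0.0001
```

The wrist force confirms contact with the mat. I release and rise.

{"name": "move_arm", "arguments": {
  "series": [
    [0,0,0,0,0,0,0],
    [0,0,0,0,0,0,0],
    [0,0,0,0,0,0,0],
    [0,0,0,0,0,0,0],
    [0,0,-0.1,0,0,0,0],
    [0,0,-0.4,0,0,0,0],
    [0,0,-0.8,0,0,0,0],
    [0,0,-1,0,0,0,0]
  ]
}}

```text
t: 8.9
tool_pos: [0.6734, 0.1082, 0.1347]
orientation: [2.359, 2.07, 0.007]
force: [0.8, 0.5, 0.3]
opening: 0.0465
```

```bash
python3 go.py .670 .107 .18 -.13
```

```text
t 8.9 p [0.6734 0.1082 0.1347] psi -0.1305 tilt [0.0053 0.0004] F [0.8 0.5 0.3] open 0.0465 
 shift [-0.016 -0.03  -0.453] rz -0.0002
```

```bash
python3 go.py .526 .068 .18 -.012
python3 - <<'E'
from plant import *
from h import *
import pickle
c,s=pickle.load(open("c0.pkl","rb"))
f=c["frame"].astype(int)
m=((f[:,:,2]>f[:,:,0]+35)&(f[:,:,2]>f[:,:,1]+25)).astype(np.uint8)
m[:,:250]=0;m[:,290:]=0;m[:190]=0;m[260:]=0
ys,xs=np.nonzero(m);print(xs.min(),xs.max(),ys.min(),ys.max())
P=onplane(c,[(xs.min(),ys.max()),(xs.max()+1,ys.max()),(xs.max()+1,ys.min())],.07);print(P.round(3))
E
```

```text
t 8.9 p [0.6734 0.1082 0.1347] psi -0.1305 tilt [0.0053 0.0004] F [0.8 0.5 0.3] open 0.0465 
 shift [-0.59  -1.407 -0.461] rz -0.0377
255 280 199 246
[[0.453 0.178 0.07 ]
 [0.455 0.111 0.07 ]
 [0.575 0.115 0.07 ]]
```

{"name": "move_arm", "arguments": {
  "series": [
    [-0.1,-0.3,-0.46,0,0,-0.02,0],
    [-0.2,-0.6,-0.46,0,0,-0.038,0],
    [-0.4,-1,-0.46,0,0,-0.038,0],
    [-0.59,-1,-0.46,0,0,-0.038,0],
    [-0.59,-1,-0.46,0,0,-0.038,0]
  ]
}}

```text
t: 9.4
tool_pos: [0.5638, 0.061, 0.1765]
orientation: [2.235, 2.207, 0.0]
force: [0.3, 0.6, 1.2]
opening: 0.0468
```

```bash
python3 go.py .526 .068 .09 -.012
```

```text
t 9.4 p [0.5638 0.061  0.1765] psi -0.0125 tilt [ 0.0008 -0.0007] F [0.3 0.6 1.2] open 0.0468 
 shift [ 0.065 -0.379  0.865] rz -0.0002
```

{"name": "move_arm", "arguments": {
  "series": [
    [0.06,-0.38,0,0,0,0,0],
    [0.06,-0.38,0.3,0,0,0,0],
    [0.06,-0.38,0.6,0,0,0,0],
    [0.06,-0.38,0.86,0,0,0,0],
    [0.06,-0.38,0.86,0,0,0,0]
  ]
}}

```text
t: 9.9
tool_pos: [0.5247, 0.0694, 0.0864]
orientation: [-2.231, -2.206, 0.006]
force: [-0.8, 1.2, -0.1]
opening: 0.0467
```

```bash
python3 go.py .526 .068 .0575 -.012
python3 - <<'E'
from plant import *
from h import *
crop(read_camera("side"),230,430,150,320,3.5,"s5.png")
crop(read_camera("top"),240,440,140,260,4,"t5.png")
E
```

```text
t 9.9 p [0.5247 0.0694 0.0864] psi -0.0112 tilt [-0.0058  0.    ] F [-0.8  1.2 -0.1] open 0.0467 
 shift [-0.014  0.015  0.289] rz 0.0003
```

View pics/s5.png

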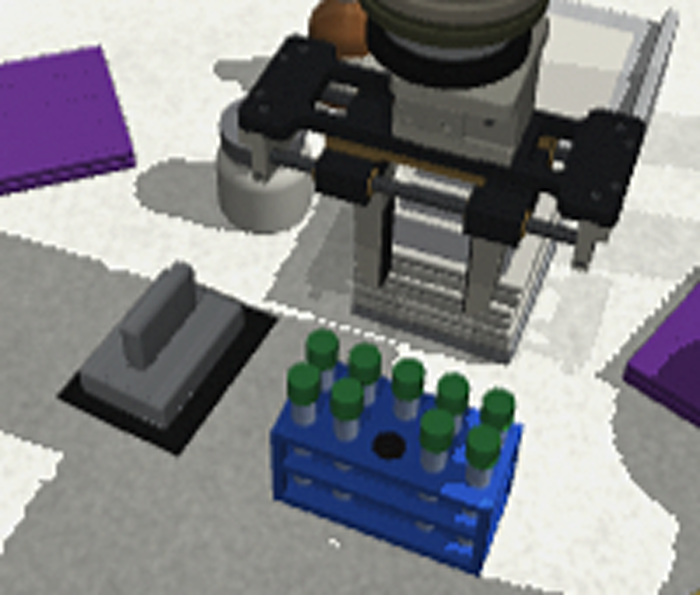

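View pics/t5.png

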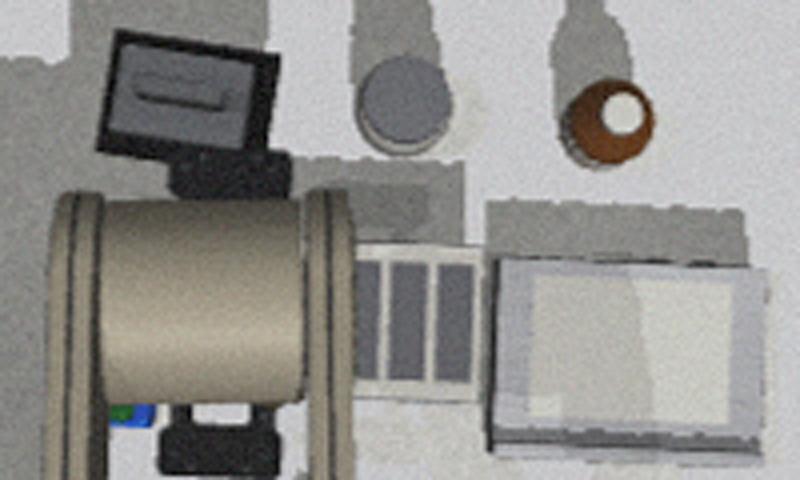

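The weight stands wholly on the mat, at about (180,95) in the top crop. The fingers are beside the stack's +y face with the rack clear. I lower to about z=0.057.

{"name": "move_arm", "arguments": {
  "series": [
    [-0.01,0.01,0.15,0,0,0,0],
    [-0.01,0.01,0.27,0,0,0,0],
    [-0.01,0.01,0.27,0,0,0,0],
    [-0.01,0.01,0.27,0,0,0,0]
  ]
}}

```text
t: 10.4
tool_pos: [0.5275, 0.0679, 0.0623]
orientation: [-2.233, -2.208, 0.001]
force: [-0.4, -0.2, -0.1]
opening: 0.0468
```

```bash
python3 go.py .526 .048 .0575 -.012
python3 - <<'E'
from plant import *
from h import *
crop(read_camera("side"),320,410,170,260,6,"s6.png")
E
```

```text
t 10.4 p [0.5275 0.0679 0.0623] psi -0.0113 tilt [-0.001 -0.   ] F [-0.4 -0.2 -0.1] open 0.0468 
 shift [-0.199 -0.012  0.048] rz 0.0002
```

View pics/s6.png

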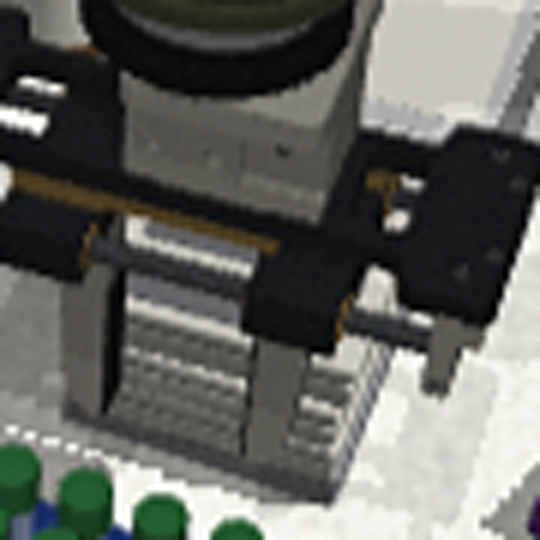

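{"name": "move_arm", "arguments": {
  "series": [
    [-0.05,0,0.03,0,0,0,0],
    [-0.1,-0.01,0.03,0,0,0,0],
    [-0.1,-0.01,0.03,0,0,0,0],
    [-0.1,-0.01,0.03,0,0,0,0],
    [-0.1,-0.01,0.03,0,0,0,0]
  ]
}}

```text
t: 10.95
tool_pos: [0.5268, 0.0579, 0.0598]
orientation: [2.234, 2.209, 0.0]
force: [0.9, 0.1, -0.4]
opening: 0.0467
```

```bash
python3 go.py .526 .048 .0575 -.012
```

```text
t 10.95 p [0.5268 0.0579 0.0598] psi -0.0114 tilt [0.0004 0.0001] F [ 0.9  0.1 -0.4] open 0.0467 
 shift [-0.1   -0.007  0.023] rz 0.0002
```

{"name": "move_arm", "arguments": {
  "series": [
    [-0.06,0,0.022,0,0,0,0],
    [-0.12,0,0.022,0,0,0,0],
    [-0.18,0,0.022,0,0,0,0],
    [-0.23,0,0.022,0,0,0,0],
    [-0.28,0,0.022,0,0,0,0],
    [-0.33,0,0.022,0,0,0,0],
    [-0.38,0,0.022,0,0,0,0],
    [-0.38,0,0.022,0,0,0,0]
  ]
}}

```text
t: 11.75
tool_pos: [0.5263, 0.0193, 0.0575]
orientation: [2.234, 2.208, -0.0]
force: [0.1, -0.3, -0.2]
opening: 0.0465
```

```bash
python3 go.py .526 -0.02 .0575 -.012
python3 - <<'E'
from plant import *
from h import *
crop(read_camera("side"),320,430,140,260,5,"s7.png")
crop(read_camera("top"),300,440,175,265,5.7,"t7.png")
E
```

```text
t 11.75 p [0.5263 0.0193 0.0575] psi -0.0118 tilt [ 0.0001 -0.0003] F [ 0.1 -0.3 -0.2] open 0.0465 
 shift [-0.393  0.001 -0.   ] rz 0.0001
```

View pics/s7.png

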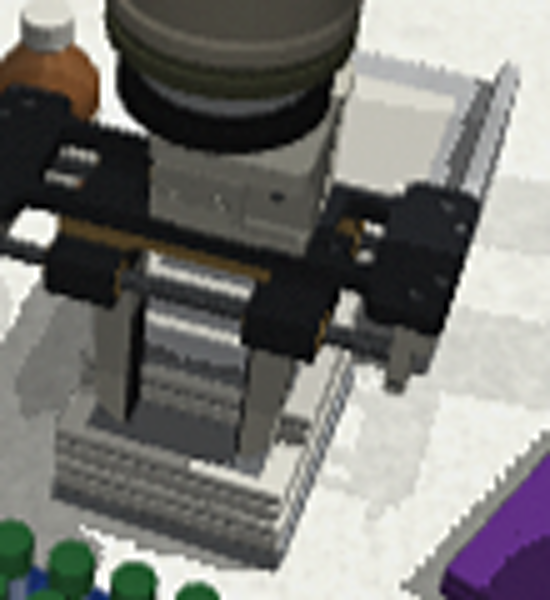

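View pics/t7.png

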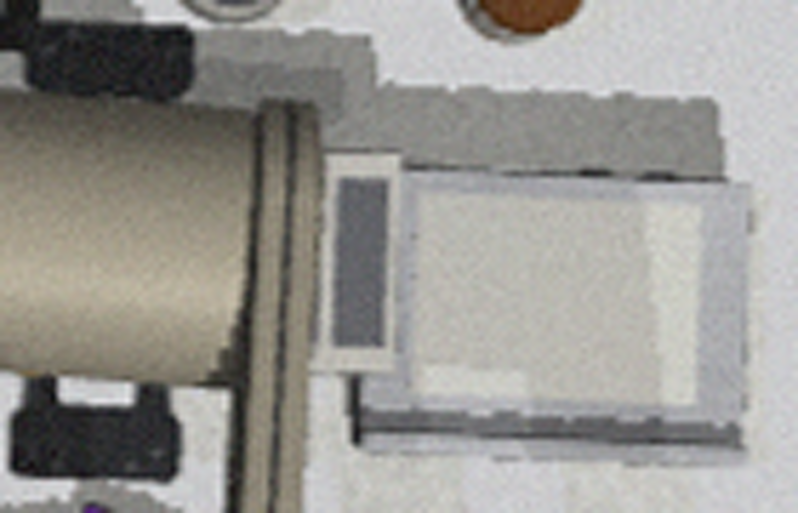

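The top holder's leading edge is now at crop x=402 (was 347) and already over the deck. The holders below have not moved. I keep pushing.

{"name": "move_arm", "arguments": {
  "series": [
    [-0.06,0,0,0,0,0,0],
    [-0.12,0,0,0,0,0,0],
    [-0.18,0,0,0,0,0,0],
    [-0.24,0,0,0,0,0,0],
    [-0.3,0,0,0,0,0,0],
    [-0.36,0,0,0,0,0,0],
    [-0.42,0,0,0,0,0,0],
    [-0.48,0,0,0,0,0,0]
  ]
}}

```text
t: 12.65
tool_pos: [0.5258, -0.0285, 0.0575]
orientation: [2.234, 2.209, 0.0]
force: [-0.6, 0.9, 0.4]
opening: 0.0464
```

```bash
python3 go.py .526 -0.1155 .0575 -.012
python3 - <<'E'
from plant import *
from h import *
crop(read_camera("side"),320,430,140,260,5,"s8.png")
crop(read_camera("top"),300,440,175,265,5.7,"t8.png")
E
```

```text
t 12.65 p [ 0.5258 -0.0285  0.0575] psi -0.0112 tilt [0.0001 0.0001] F [-0.6  0.9  0.4] open 0.0464 
 shift [-0.87   0.012 -0.   ] rz 0.0002
```

View pics/s8.png

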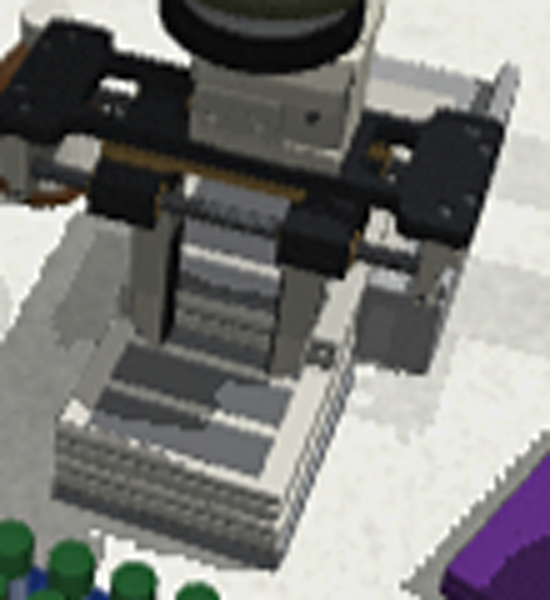

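View pics/t8.png

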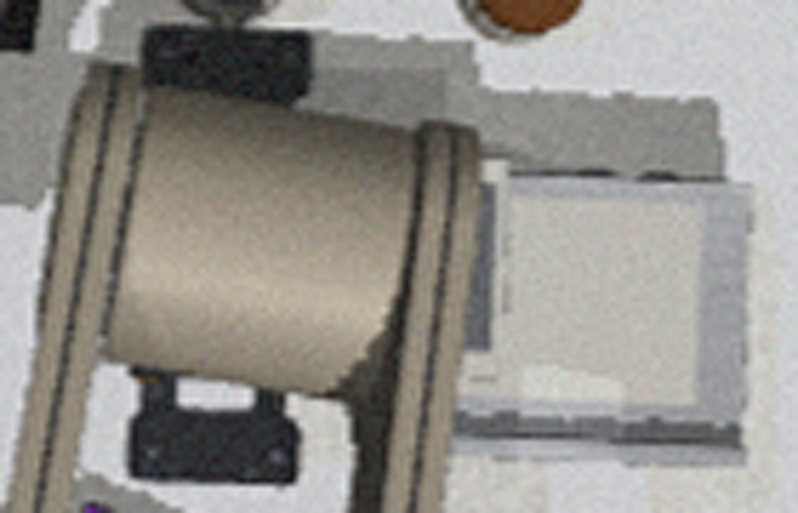

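The stack's lower corners are still at (55,425) and (275,500) in the side crop. I continue.

{"name": "move_arm", "arguments": {
  "series": [
    [-0.06,0,0,0,0,0,0],
    [-0.12,0,0,0,0,0,0],
    [-0.18,0,0,0,0,0,0],
    [-0.24,0,0,0,0,0,0],
    [-0.3,0,0,0,0,0,0],
    [-0.36,0,0,0,0,0,0],
    [-0.42,0,0,0,0,0,0],
    [-0.46,0,0,0,0,0,0]
  ]
}}

```text
t: 13.55
tool_pos: [0.5252, -0.0746, 0.0574]
orientation: [2.234, 2.209, -0.0]
force: [0.4, 0.9, -0.7]
opening: 0.0464
```

```bash
python3 go.py .526 -0.1155 .0575 -.012
python3 - <<'E'
from plant import *
from h import *
crop(read_camera("side"),320,430,140,260,5,"s9.png")
crop(read_camera("top"),300,440,175,265,5.7,"t9.png")
E
```

```text
t 13.55 p [ 0.5252 -0.0746  0.0574] psi -0.0115 tilt [-0.     -0.0001] F [ 0.4  0.9 -0.7] open 0.0464 
 shift [-0.408  0.013 -0.001] rz 0.0002
```

View pics/s9.png

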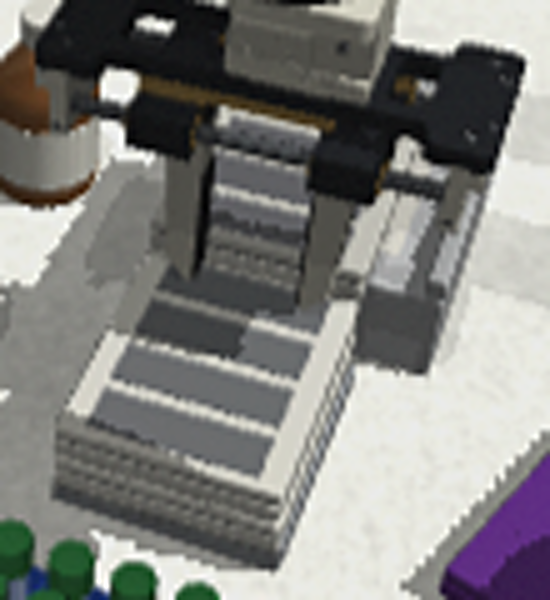

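View pics/t9.png

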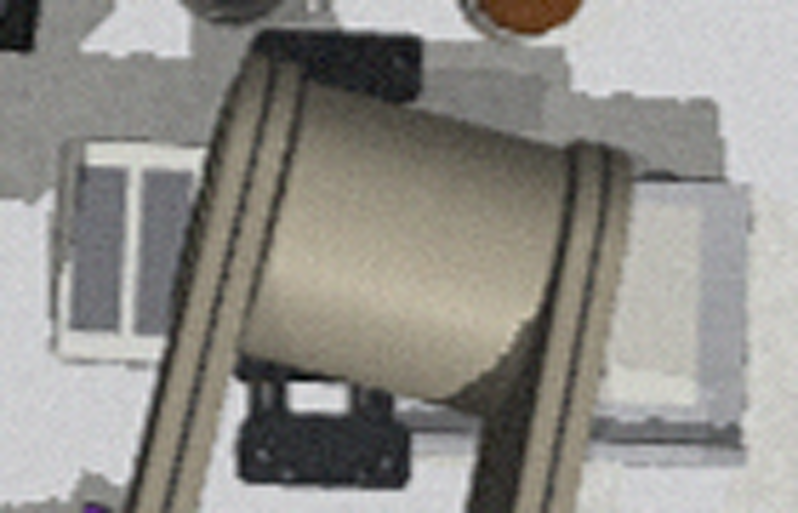

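{"name": "move_arm", "arguments": {
  "series": [
    [-0.06,0,0,0,0,0,0],
    [-0.12,0,0,0,0,0,0],
    [-0.18,0,0,0,0,0,0],
    [-0.24,0,0,0,0,0,0],
    [-0.3,0,0,0,0,0,0],
    [-0.36,0,0,0,0,0,0],
    [-0.4,0,0,0,0,0,0],
    [-0.41,0,0,0,0,0,0]
  ]
}}

```text
t: 14.45
tool_pos: [0.5247, -0.1155, 0.0574]
orientation: [-2.234, -2.208, 0.0]
force: [-0.0, 1.4, -0.1]
opening: 0.0465
```

{"name": "move_arm", "arguments": {
  "series": [
    [0.05,0,0,0,0,0,0],
    [0.15,0,0,0,0,0,0],
    [0.3,0,-0.1,0,0,0,0],
    [0.3,0,-0.5,0,0,0,0],
    [0.3,0,-1,0,0,0,0],
    [0.3,0,-1,0,0,0,0],
    [0.3,0,-1,0,0,0,0]
  ]
}}

```text
t: 15.15
tool_pos: [0.5267, -0.0841, 0.1603]
orientation: [2.23, 2.207, 0.004]
force: [-0.3, 0.7, -0.6]
opening: 0.0465
```

```bash
python3 go.py .65 -0.185 .16 -1.583
python3 - <<'E'
from plant import *
from h import *
crop(read_camera("side"),320,430,140,260,5,"s10.png")
crop(read_camera("top"),300,440,175,265,5.7,"t10.png")
E
```

```text
t 15.15 p [ 0.5267 -0.0841  0.1603] psi -0.01 tilt [ 0.0048 -0.0011] F [-0.3  0.7 -0.6] open 0.0465 
 shift [-0.997  1.243  0.01 ] rz 0.5007
```

View pics/s10.png

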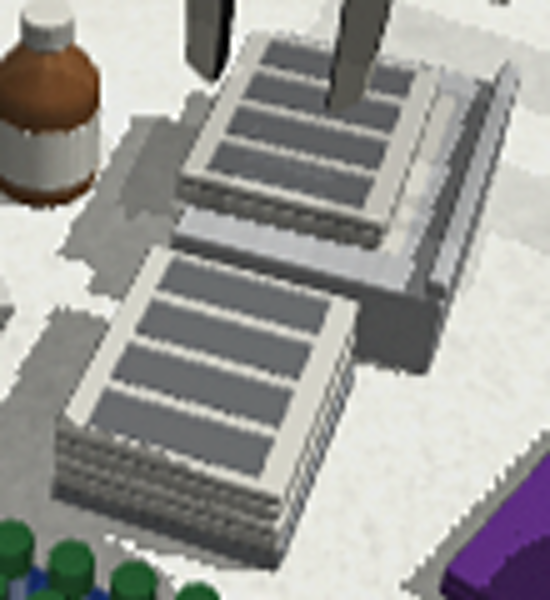

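View pics/t10.png

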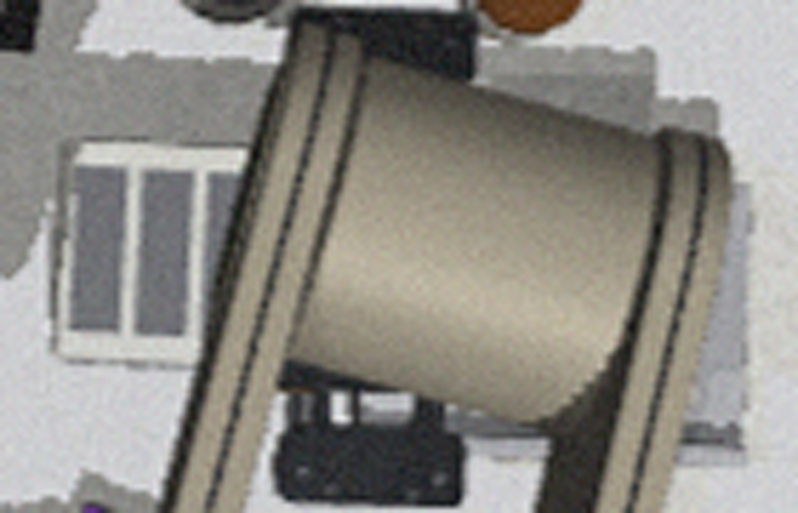

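The holder lies flat on the deck, with corners at (178,180), (255,38), (440,68) and (380,230) in the side crop. The stack is unmoved. Next I measure it and the bottle clearance.

```bash
cat >> h.py <<'E'
def S(p): p=np.array(p,float); return np.c_[320+(p[:,0]+.5)/5-.5,140+(p[:,1]+.5)/5-.5]
E
python3 - <<'E'
from h import *;import pickle
c,s=pickle.load(open("c0.pkl","rb"))
print("bottle cap",onplane(c,[(396.0,168.3)],.105).round(3), onplane(s,[(320+47/5,140+10/5)],.105).round(3))
print("jar lid",onplane(c,[(240+445/4.4,140+108/4.4)],.075).round(3))
P=onplane(s,S([(178,180),(255,38),(440,68),(380,230)]),.067);print("holder",P.round(4).tolist(),P.mean(0))
P=onplane(s,S([(66,413),(158,250),(356,305),(283,495)]),.052);print("mid",P.round(4).tolist(),P.mean(0))
E
```

```text
bottle cap [[ 0.658 -0.175  0.105]] [[ 0.66  -0.173  0.105]]
jar lid [[ 0.667 -0.038  0.075]]
holder [[0.5742, -0.1179, 0.067], [0.5705, -0.2412, 0.067], [0.476, -0.2504, 0.067], [0.4773, -0.1175, 0.067]] [ 0.52451921 -0.18173426  0.067     ]
mid [[0.5777, 0.0282, 0.052], [0.5723, -0.0837, 0.052], [0.4779, -0.0809, 0.052], [0.4803, 0.0389, 0.052]] [ 0.52705287 -0.02438013  0.052     ]
```

{"name": "move_arm", "arguments": {
  "series": [
    [-0.3,0.2,0,0,0,0.04,0.5],
    [-0.6,0.4,0,0,0,0.08,0.5],
    [-0.8,0.6,0,0,0,0.12,0.5],
    [-1,0.73,0,0,0,0.17,0.5],
    [-1,0.73,0,0,0,0.21,0.5],
    [-1,0.73,0,0,0,0.25,0.5],
    [-1,0.73,0,0,0,0.3,0.5],
    [-1,0.73,0,0,0,0.34,0.5]
  ]
}}

```text
t: 16.05
tool_pos: [0.5958, -0.185, 0.1551]
orientation: [-3.047, -0.754, 0.005]
force: [-0.0, 0.2, -0.1]
opening: 0.0693
```

```bash
python3 go.py .602 -0.185 .16 -1.587
```

```text
t 16.05 p [ 0.5958 -0.185   0.1551] psi -1.0854 tilt [-0.0036  0.0015] F [-0.   0.2 -0.1] open 0.0693 
 shift [ 0.055  0.029 -0.05 ] rz 0.1597
```

{"name": "move_arm", "arguments": {
  "series": [
    [0.055,0.03,0,0,0,0.04,0.5],
    [0.055,0.03,0,0,0,0.08,0.5],
    [0.055,0.03,0,0,0,0.12,0.5],
    [0.055,0.03,0,0,0,0.16,0.5],
    [0.055,0.03,0,0,0,0.16,0.5],
    [0.055,0.03,0,0,0,0.16,0.5]
  ]
}}

```text
t: 16.65
tool_pos: [0.6025, -0.1853, 0.156]
orientation: [-3.141, 0.011, 0.003]
force: [-0.1, 0.7, -0.4]
opening: 0.0699
```

```bash
python3 go.py .602 -0.185 .0575 -1.587
python3 - <<'E'
from plant import *
from h import *
crop(read_camera("side"),290,430,130,260,4.5,"s11.png")
E
```

```text
t 16.65 p [ 0.6025 -0.1853  0.156 ] psi -1.5781 tilt [-0.0022  0.0009] F [-0.1  0.7 -0.4] open 0.0699 
 shift [-0.003 -0.002  0.985] rz 0.0028
```

View pics/s11.png

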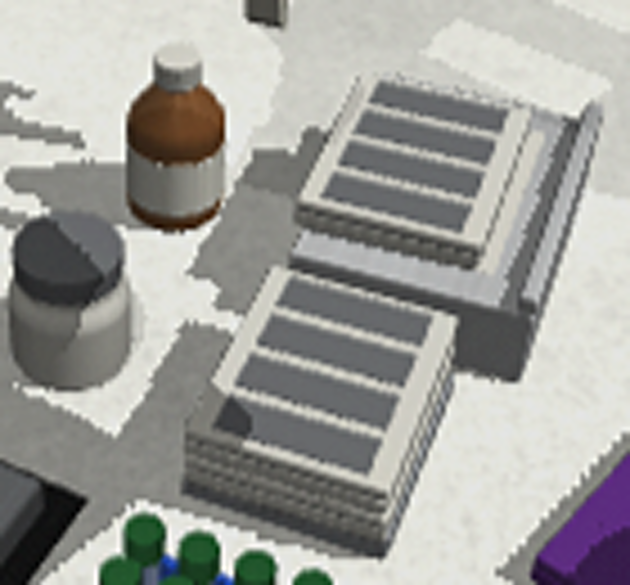

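Down between the holder's far side and the bottle.

{"name": "move_arm", "arguments": {
  "series": [
    [0,0,0.3,0,0,0,0.5],
    [0,0,0.6,0,0,0,0.5],
    [0,0,0.8,0,0,0,0.5],
    [0,0,0.92,0,0,0,0.5],
    [0,0,0.95,0,0,0,0.5],
    [0,0,0.95,0,0,0,0.5],
    [0,0,0.95,0,0,0,0.5]
  ]
}}

```text
t: 17.4
tool_pos: [0.6043, -0.1863, 0.064]
orientation: [3.141, -0.017, 0.003]
force: [0.6, 0.4, 0.3]
opening: 0.07
```

```bash
python3 go.py .585 -0.185 .0565 -1.587
python3 - <<'E'
from plant import *
from h import *
crop(read_camera("side"),290,430,130,260,4.5,"s12.png")
crop(read_camera("top"),300,440,140,265,5.5,"t12.png")
E
```

```text
t 17.4 p [ 0.6043 -0.1863  0.064 ] psi -1.5815 tilt [ 0.0021 -0.0008] F [0.6 0.4 0.3] open 0.07 
 shift [-0.193 -0.011  0.074] rz 0.0017
```

View pics/s12.png

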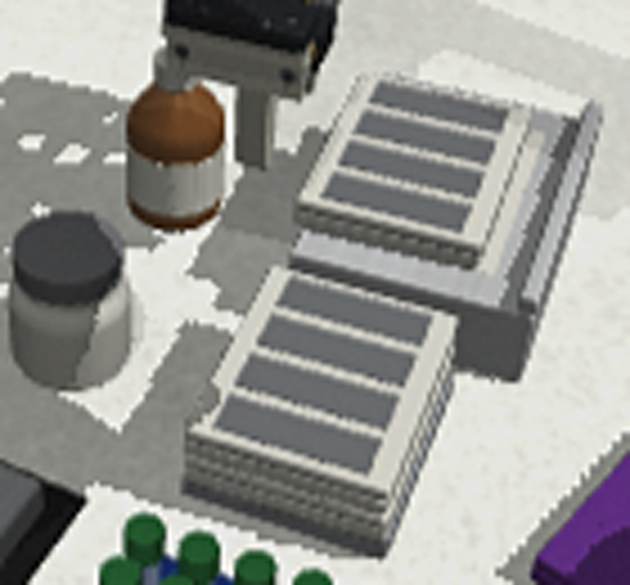

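View pics/t12.png

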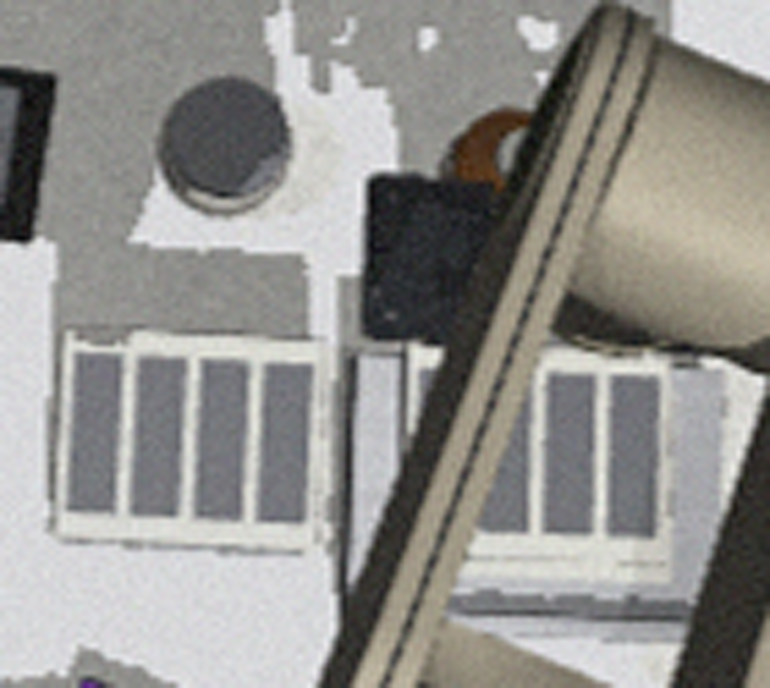

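{"name": "move_arm", "arguments": {
  "series": [
    [-0.02,0,0.04,0,0,0.0017,0.5],
    [-0.06,0,0.05,0,0,0.0017,0.5],
    [-0.12,0,0.05,0,0,0.0017,0.5],
    [-0.18,0,0.05,0,0,0.0017,0.5],
    [-0.23,0,0.05,0,0,0.0017,0.5],
    [-0.28,0,0.05,0,0,0.0017,0.5],
    [-0.33,0,0.05,0,0,0.0017,0.5],
    [-0.36,0,0.05,0,0,0.0017,0.5]
  ]
}}

```text
t: 18.3
tool_pos: [0.5669, -0.1855, 0.0576]
orientation: [3.141, -0.026, 0.0]
force: [1.2, -1.2, -0.8]
opening: 0.0693
```

```bash
python3 go.py .5565 -0.185 .0565 -1.587
python3 - <<'E'
from plant import *
from h import *
crop(read_camera("side"),290,430,130,260,4.5,"s13.png")
E
```

```text
t 18.3 p [ 0.5669 -0.1855  0.0576] psi -1.5874 tilt [ 0.0002 -0.0001] F [ 1.2 -1.2 -0.8] open 0.0693 
 shift [-0.104 -0.004  0.011] rz -0.0001
```

View pics/s13.png

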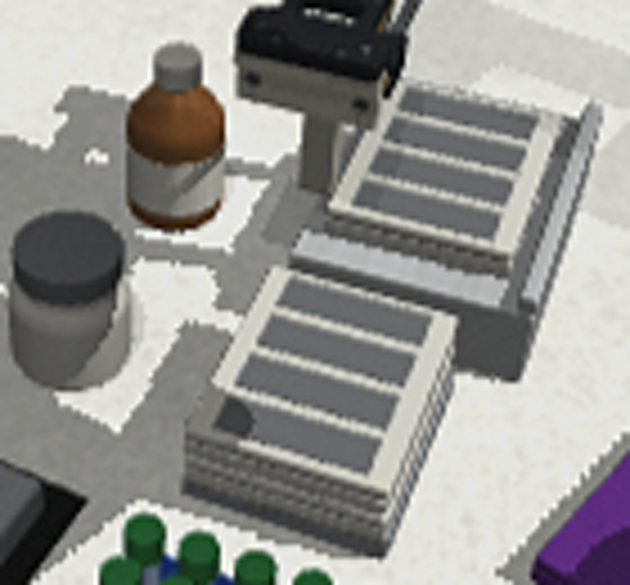

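The holder is moving with the fingers, its near corner now at (505,265), approaching the fence. I continue with small steps.

{"name": "move_arm", "arguments": {
  "series": [
    [-0.02,0,0,0,0,0,0.5],
    [-0.04,0,0,0,0,0,0.5],
    [-0.06,0,0,0,0,0,0.5],
    [-0.08,0,0,0,0,0,0.5]
  ]
}}

```text
t: 18.75
tool_pos: [0.5593, -0.1854, 0.0576]
orientation: [3.141, -0.026, 0.001]
force: [2.3, -0.1, -0.3]
opening: 0.0695
```

{"name": "move_arm", "arguments": {
  "series": [
    [-0.01,0,0,0,0,0,0.5],
    [-0.02,0,0,0,0,0,0.5]
  ]
}}

```text
t: 18.95
tool_pos: [0.5575, -0.1854, 0.0576]
orientation: [3.141, -0.026, 0.001]
force: [4.9, -1.5, -0.4]
opening: 0.0697
```

```bash
python3 go.py .5565 -0.185 .0565 -1.587
python3 - <<'E'
from plant import *
from h import *
crop(read_camera("side"),330,430,140,230,7,"s14.png")
E
```

```text
t 18.95 p [ 0.5575 -0.1854  0.0576] psi -1.5874 tilt [ 0.0007 -0.0002] F [ 4.9 -1.5 -0.4] open 0.0697 
 shift [-0.01  -0.004  0.011] rz -0.0001
```

View pics/s14.png

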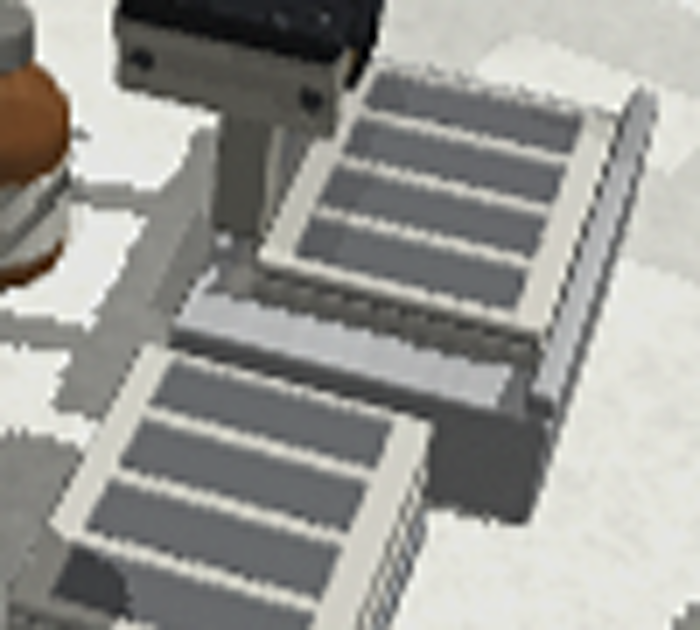

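The force is rising (4.9 N) and the near side meets the fence. I press on gently to seat it.

{"name": "move_arm", "arguments": {
  "series": [
    [-0.005,0,0,0,0,0,0.5],
    [-0.01,0,0,0,0,0,0.5],
    [-0.01,0,0,0,0,0,0.5]
  ]
}}

```text
t: 19.3
tool_pos: [0.5574, -0.1855, 0.058]
orientation: [3.141, -0.026, 0.004]
force: [6.5, -0.9, -0.6]
opening: 0.0701
```

{"name": "move_arm", "arguments": {
  "series": [
    [-0.005,0,0,0,0,0,0.5],
    [-0.01,0,0,0,0,0,0.5],
    [-0.01,0,0,0,0,0,0.5]
  ]
}}

```text
t: 19.6
tool_pos: [0.5573, -0.1856, 0.0585]
orientation: [3.141, -0.027, 0.007]
force: [7.9, -0.2, -0.9]
opening: 0.0701
```

```bash
python3 go.py .5565 -0.185 .0565 -1.587; python3 -c "
from plant import *;print(read_state()['wrist_torque'])"
```

```text
t 19.6 p [ 0.5573 -0.1856  0.0585] psi -1.5877 tilt [ 0.0044 -0.0009] F [ 7.9 -0.2 -0.9] open 0.0701 
 shift [-0.008 -0.006  0.02 ] rz -0.0002
[-0.12247176 -1.37308232 -0.29612874]
```

{"name": "move_arm", "arguments": {
  "series": [
    [0.03,0,0,0,0,0,0.5],
    [0.08,0,0,0,0,0,0.5],
    [0.2,0,0,0,0,0,0.5],
    [0.35,0,0,0,0,0,0.5],
    [0.4,0,-0.2,0,0,0,0.5],
    [0.4,0,-0.6,0,0,0,0.5],
    [0.4,0,-1,0,0,0,0.5],
    [0.4,0,-1,0,0,0,0.5]
  ]
}}

```text
t: 20.4
tool_pos: [0.5987, -0.1873, 0.1645]
orientation: [3.138, -0.026, 0.014]
force: [0.5, -0.7, 1.9]
opening: 0.07
```

```bash
python3 go.py .67 0.107 .16 -.13
python3 - <<'E'
from plant import *
from h import *
crop(read_camera("side"),330,430,140,230,7,"s15.png")
crop(read_camera("top"),300,440,140,265,5.5,"t15.png")
E
```

```text
t 20.4 p [ 0.5987 -0.1873  0.1645] psi -1.5871 tilt [ 0.0088 -0.0038] F [ 0.5 -0.7  1.9] open 0.07 
 shift [ 0.664 -2.954  0.04 ] rz -0.4638
```

View pics/s15.png

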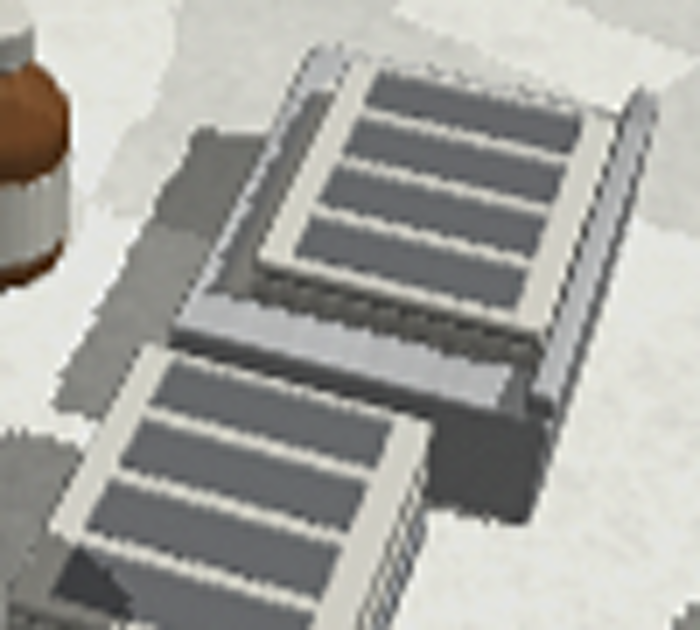

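View pics/t15.png

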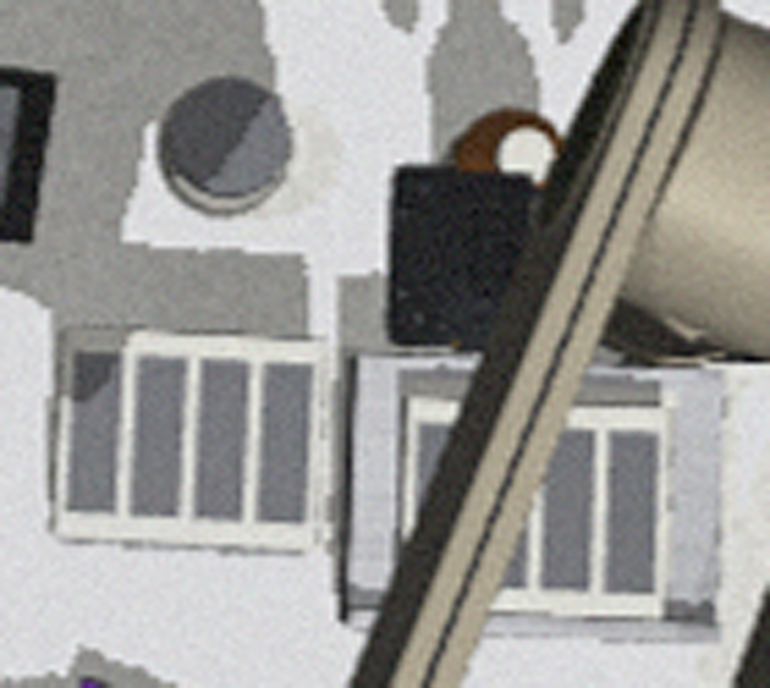

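The holder's near side runs along the fence over its whole length, from (545,335) to (615,110) in the side crop. Now I measure the middle holder and the weight on the mat for the return.

```bash
python3 - <<'E'
from plant import *
from h import *
c=read_camera("top")
crop(c,250,350,140,240,6,"t16.png")
E
```

```text
(no output)
```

View pics/t16.png

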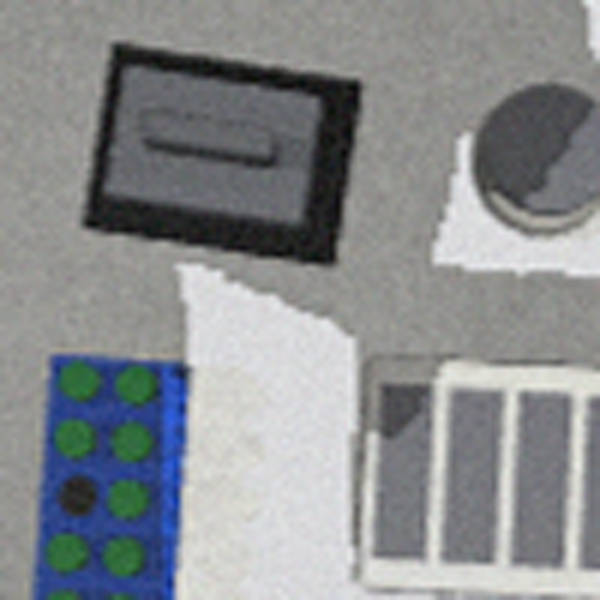

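```bash
python3 - <<'E'
from h import *;import pickle
c,s=pickle.load(open("c0.pkl","rb"))
def T(p,f,x,y): p=np.array(p,float); return np.c_[x+(p[:,0]+.5)/f-.5,y+(p[:,1]+.5)/f-.5]
def rep(n,P):
    v=P[0]+P[3]-P[1]-P[2]; print(n,P.mean(0).round(4),"sides",np.linalg.norm(P-np.roll(P,-1,0),axis=1).round(4),"yaw",round(float(np.arctan2(v[1],v[0])-np.pi/2),3))
rep("slab",onplane(c,T([(122,68),(323,97),(305,222),(104,193)],6,250,140),.026))
rep("grip",onplane(c,T([(145,133),(272,150),(272,165),(147,148)],6,250,140),.063))
rep("mid",onplane(c,T([(70,332),(324,343),(316,551),(58,539)],5.5,300,140),.052))
rep("holder deck",onplane(c,T([(407,400),(666,408),(660,616),(403,603)],5.5,300,140),.067))
E
```

```text
slab [0.6716 0.1092 0.026 ] sides [0.0903 0.0564 0.0901 0.0564] yaw -0.119
grip [0.6653 0.1089 0.063 ] sides [0.0554 0.0065 0.0545 0.0066] yaw -0.11
mid [ 0.5251 -0.0247  0.052 ] sides [0.1206 0.0985 0.122  0.098 ] yaw -0.021
holder deck [ 0.498  -0.1849  0.067 ] sides [0.1218 0.0973 0.1204 0.0948] yaw -0.017
```

{"name": "move_arm", "arguments": {
  "series": [
    [0.1,-0.4,0,0,0,-0.04,0.5],
    [0.2,-0.8,0,0,0,-0.08,0.5],
    [0.2,-1,0,0,0,-0.12,0.5],
    [0.2,-1,0,0,0,-0.17,0.5],
    [0.2,-1,0,0,0,-0.21,0.5],
    [0.2,-1,0,0,0,-0.25,0.5],
    [0.2,-1,0,0,0,-0.3,0.5],
    [0.2,-1,0,0,0,-0.34,0.5]
  ]
}}

```text
t: 21.35
tool_pos: [0.6153, -0.0859, 0.1546]
orientation: [-2.71, -1.584, 0.005]
force: [-0.7, 0.1, 0.4]
opening: 0.0701
```

```bash
python3 go.py .672 0.108 .16 -.13
```

```text
t 21.35 p [ 0.6153 -0.0859  0.1546] psi -0.513 tilt [-0.0046  0.0009] F [-0.7  0.1  0.4] open 0.0701 
 shift [ 1.967 -0.458 -0.054] rz -0.1219
```

{"name": "move_arm", "arguments": {
  "series": [
    [0.4,-0.1,-0.05,0,0,-0.04,0.3],
    [0.8,-0.2,-0.05,0,0,-0.08,0.3],
    [1,-0.23,-0.05,0,0,-0.12,0.3],
    [1,-0.23,-0.05,0,0,-0.122,0.3],
    [1,-0.23,-0.05,0,0,-0.122,0.3]
  ]
}}

```text
t: 21.85
tool_pos: [0.6453, 0.0121, 0.1602]
orientation: [-2.367, -2.063, 0.005]
force: [-0.8, -0.1, -0.2]
opening: 0.0608
```

```bash
python3 go.py .672 0.108 .16 -.13
```

```text
t 21.85 p [0.6453 0.0121 0.1602] psi -0.137 tilt [-0.0037 -0.0003] F [-0.8 -0.1 -0.2] open 0.0608 
 shift [0.987 0.134 0.001] rz -0.0022
```

{"name": "move_arm", "arguments": {
  "series": [
    [0.4,0.06,0,0,0,0,0.3],
    [0.8,0.12,0,0,0,0,0.3],
    [0.98,0.13,0,0,0,0,0.3],
    [0.98,0.13,0.2,0,0,0,0.3],
    [0.98,0.13,0.5,0,0,0,0.3],
    [0.98,0.13,0.7,0,0,0,0.3],
    [0.98,0.13,0.8,0,0,0,0.3],
    [0.98,0.13,0.8,0,0,0,0.3]
  ]
}}

```text
t: 22.65
tool_pos: [0.671, 0.1059, 0.08]
orientation: [-2.368, -2.062, 0.006]
force: [-0.3, -0.2, 1.6]
opening: 0.0606
```

```bash
python3 go.py .672 0.108 .032 -.13
python3 - <<'E'
from plant import *
from h import *
crop(read_camera("side"),230,400,170,320,4,"s17.png")
E
```

```text
t 22.65 p [0.671  0.1059 0.08  ] psi -0.1379 tilt [-0.0043 -0.0007] F [-0.3 -0.2  1.6] open 0.0606 
 shift [0.022 0.009 0.48 ] rz -0.0025
```

View pics/s17.png

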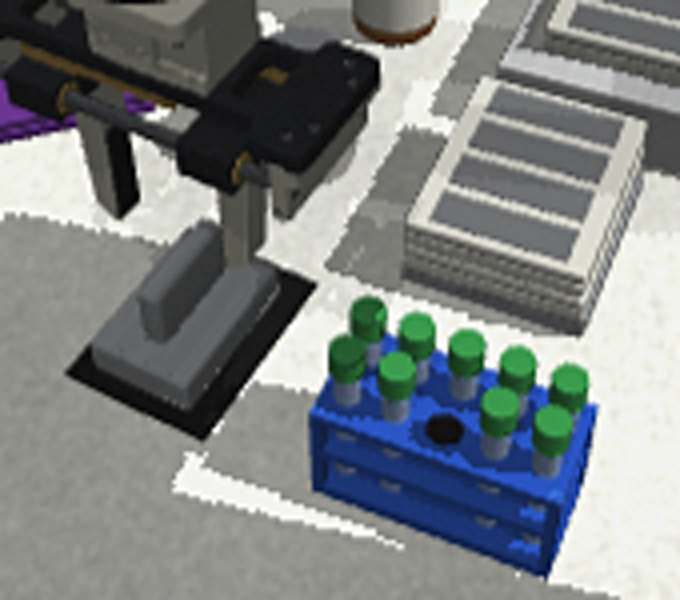

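The fingers straddle the grip. I descend and close.

{"name": "move_arm", "arguments": {
  "series": [
    [0.02,0.01,0.2,0,0,0,0.3],
    [0.02,0.01,0.38,0,0,0,0],
    [0.02,0.01,0.44,0,0,0,0],
    [0.02,0.01,0.45,0,0,0,0],
    [0.02,0.01,0.45,0,0,0,0],
    [0.02,0.01,0.45,0,0,0,0]
  ]
}}

```text
t: 23.3
tool_pos: [0.6747, 0.1092, 0.0385]
orientation: [2.366, 2.065, 0.002]
force: [-0.6, 0.4, 0.4]
opening: 0.0466
```

```bash
python3 go.py .672 0.108 .031 -.13
```

```text
t 23.3 p [0.6747 0.1092 0.0385] psi -0.1359 tilt [0.0015 0.0001] F [-0.6  0.4  0.4] open 0.0466 
 shift [-0.015 -0.025  0.075] rz -0.0019
```

{"name": "move_arm", "arguments": {
  "series": [
    [-0.01,-0.02,0.055,0,0,0,0],
    [-0.01,-0.02,0.055,0,0,0,-0.3],
    [-0.01,-0.02,0.055,0,0,0,-1],
    [-0.01,-0.02,0.055,0,0,0,-1],
    [-0.01,-0.02,0.055,0,0,0,-1],
    [-0.01,-0.02,0.055,0,0,0,-1],
    [-0.01,-0.02,0.055,0,0,0,-1],
    [-0.01,-0.02,0.055,0,0,0,-1]
  ],
  "squeeze": 40
}}

```text
t: 24.1
tool_pos: [0.672, 0.1084, 0.032]
orientation: [2.367, 2.065, 0.001]
force: [1.7, 0.4, -0.8]
opening: 0.0135
```

```bash
python3 go.py .672 0.108 .031 -.13
```

```text
t 24.1 p [0.672  0.1084 0.032 ] psi -0.1359 tilt [0.0004 0.    ] F [ 1.7  0.4 -0.8] open 0.0135 
 shift [-0.004  0.     0.01 ] rz -0.0019
```

{"name": "move_arm", "arguments": {
  "series": [
    [0,0,-0.05,0,0,0,-1],
    [0,0,-0.2,0,0,0,-1],
    [0,0,-0.5,0,0,0,-1],
    [0,0,-0.8,0,0,0,-1],
    [0,0,-1,0,0,0,-1],
    [0,0,-1,0,0,0,-1]
  ]
}}

```text
t: 24.7
tool_pos: [0.6743, 0.1087, 0.1372]
orientation: [2.364, 2.063, 0.009]
force: [1.3, 1.1, -6.2]
opening: 0.0139
```

```bash
python3 go.py .526 -.0245 .17 -.017
```

```text
t 24.7 p [0.6743 0.1087 0.1372] psi -0.1358 tilt [0.0072 0.0007] F [ 1.3  1.1 -6.2] open 0.0139 
 shift [-1.52  -1.287 -0.339] rz -0.0378
```

{"name": "move_arm", "arguments": {
  "series": [
    [-0.15,-0.13,-0.34,0,0,0,-1],
    [-0.35,-0.3,-0.34,0,0,-0.02,-1],
    [-0.55,-0.5,-0.34,0,0,-0.037,-1],
    [-0.75,-0.65,-0.34,0,0,-0.037,-1],
    [-0.75,-0.65,-0.34,0,0,-0.037,-1]
  ]
}}

```text
t: 25.2
tool_pos: [0.5941, 0.0409, 0.1639]
orientation: [-2.243, -2.196, 0.006]
force: [-0.1, -0.2, -7.3]
opening: 0.0139
```

```bash
python3 go.py .526 -.0245 .17 -.017
```

```text
t 25.2 p [0.5941 0.0409 0.1639] psi -0.0213 tilt [-0.0046 -0.0011] F [-0.1 -0.2 -7.3] open 0.0139 
 shift [-0.668 -0.668 -0.057] rz -0.0014
```

{"name": "move_arm", "arguments": {
  "series": [
    [-0.2,-0.2,0,0,0,0,-1],
    [-0.4,-0.4,0,0,0,0,-1],
    [-0.6,-0.6,0,0,0,0,-1],
    [-0.67,-0.67,0,0,0,0,-1],
    [-0.67,-0.67,0.2,0,0,0,-1],
    [-0.67,-0.67,0.5,0,0,0,-1],
    [-0.67,-0.67,0.6,0,0,0,-1],
    [-0.67,-0.67,0.6,0,0,0,-1]
  ]
}}

```text
t: 26.0
tool_pos: [0.5269, -0.0221, 0.1032]
orientation: [-2.24, -2.196, 0.005]
force: [-0.9, 0.1, -6.9]
opening: 0.0134
```

```bash
python3 go.py .526 -.0245 .0805 -.017
python3 - <<'E'
from plant import *
from h import *
crop(read_camera("side"),320,430,140,260,5,"s18.png")
E
```

```text
t 26.0 p [ 0.5269 -0.0221  0.1032] psi -0.0195 tilt [-0.0055  0.001 ] F [-0.9  0.1 -6.9] open 0.0134 
 shift [-0.024 -0.007  0.227] rz -0.0008
```

View pics/s18.png

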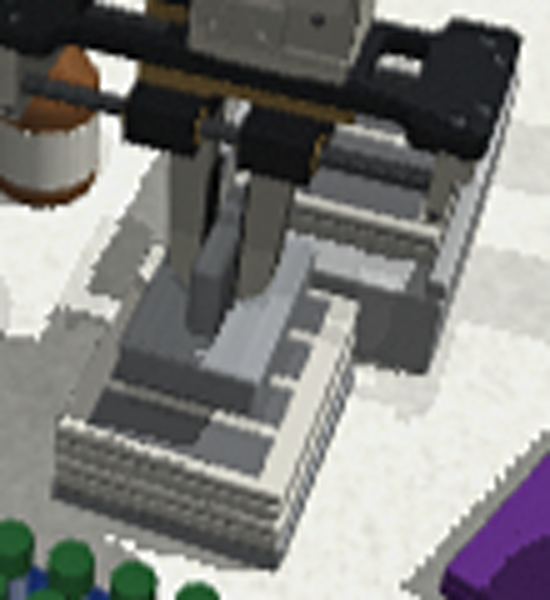

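The weight hangs over the middle of the stack. I correct about 2 mm sideways and lower in stages.

{"name": "move_arm", "arguments": {
  "series": [
    [-0.02,-0.01,0.08,0,0,0,-1],
    [-0.02,-0.01,0.13,0,0,0,-1],
    [-0.02,-0.01,0.15,0,0,0,-1],
    [-0.02,-0.01,0.15,0,0,0,-1],
    [-0.02,-0.01,0.15,0,0,0,-1],
    [-0.02,-0.01,0.15,0,0,0,-1]
  ]
}}

```text
t: 26.65
tool_pos: [0.5282, -0.0248, 0.0913]
orientation: [2.243, 2.199, 0.001]
force: [-0.8, -0.6, -8.2]
opening: 0.0137
```

```bash
python3 go.py .526 -.0245 .0805 -.017
```

```text
t 26.65 p [ 0.5282 -0.0248  0.0913] psi -0.0197 tilt [ 0.0006 -0.0001] F [-0.8 -0.6 -8.2] open 0.0137 
 shift [ 0.002 -0.022  0.108] rz -0.0008
```

{"name": "move_arm", "arguments": {
  "series": [
    [0,-0.02,0.04,0,0,0,-1],
    [0,-0.02,0.07,0,0,0,-1],
    [0,-0.02,0.08,0,0,0,-1],
    [0,-0.02,0.09,0,0,0,-1],
    [0,-0.02,0.095,0,0,0,-1],
    [0,-0.02,0.095,0,0,0,-1],
    [0,-0.02,0.095,0,0,0,-1]
  ]
}}

```text
t: 27.35
tool_pos: [0.526, -0.0247, 0.0816]
orientation: [2.243, 2.199, 0.0]
force: [-0.3, -0.3, -8.0]
opening: 0.0134
```

```bash
python3 go.py .526 -.0245 .0805 -.017
```

```text
t 27.35 p [ 0.526  -0.0247  0.0816] psi -0.0197 tilt [ 0.0002 -0.0001] F [-0.3 -0.3 -8. ] open 0.0134 
 shift [ 0.002 -0.001  0.011] rz -0.0008
```

{"name": "move_arm", "arguments": {
  "series": [
    [0,0,0.005,0,0,0,-1],
    [0,0,0.01,0,0,0,-1],
    [0,0,0.015,0,0,0,-1],
    [0,0,0.015,0,0,0,-1]
  ]
}}

```text
t: 27.75
tool_pos: [0.526, -0.0247, 0.0801]
orientation: [2.243, 2.199, 0.0]
force: [-0.9, 1.6, -5.5]
opening: 0.0138
```

```bash
python3 go.py .526 -.0245 .0805 -.017
```

```text
t 27.75 p [ 0.526  -0.0247  0.0801] psi -0.0196 tilt [ 0.0002 -0.    ] F [-0.9  1.6 -5.5] open 0.0138 
 shift [ 0.002 -0.    -0.004] rz -0.0008
```

Load is starting to transfer. One more small step down, then release.

{"name": "move_arm", "arguments": {
  "series": [
    [0,0,0.005,0,0,0,-1],
    [0,0,0.008,0,0,0,-1],
    [0,0,0.008,0,0,0,-1]
  ]
}}

```text
t: 28.05
tool_pos: [0.526, -0.0247, 0.0801]
orientation: [2.243, 2.199, 0.0]
force: [-6.4, 1.0, 3.7]
opening: 0.0133
```

{"name": "move_arm", "arguments": {
  "series": [
    [0,0,0,0,0,0,0],
    [0,0,0,0,0,0,0],
    [0,0,0,0,0,0,0],
    [0,0,0,0,0,0,0],
    [0,0,-0.1,0,0,0,0],
    [0,0,-0.4,0,0,0,0],
    [0,0,-0.8,0,0,0,0],
    [0,0,-1,0,0,0,0]
  ]
}}

```text
t: 28.85
tool_pos: [0.5275, -0.0249, 0.1836]
orientation: [2.24, 2.197, 0.005]
force: [1.0, -1.1, 0.4]
opening: 0.0466
```

```bash
python3 go.py .45 .15 .22 -.017
```

```text
t 28.85 p [ 0.5275 -0.0249  0.1836] psi -0.0196 tilt [ 0.0047 -0.0007] F [ 1.  -1.1  0.4] open 0.0466 
 shift [ 1.733 -0.807 -0.369] rz -0.0008
```

Move the arm aside to +y for a clear view (still above the rack's height).

{"name": "move_arm", "arguments": {
  "series": [
    [0.4,-0.2,-0.4,0,0,0,0],
    [0.8,-0.5,-0.4,0,0,0,0],
    [1,-0.8,-0.4,0,0,0,0],
    [1,-0.8,-0.4,0,0,0,0]
  ]
}}

```text
t: 29.25
tool_pos: [0.4455, 0.0797, 0.2204]
orientation: [-2.239, -2.203, -0.002]
force: [0.1, -1.2, 0.1]
opening: 0.0465
```

{"name": "move_arm", "arguments": {
  "series": [
    [0.5,0,0,0,0,0,0],
    [1,0,0,0,0,0,0],
    [1,0,0,0,0,0,0]
  ]
}}

```text
t: 29.55
tool_pos: [0.4496, 0.1815, 0.2199]
orientation: [-2.237, -2.204, -0.004]
force: [-1.0, -0.4, -0.2]
opening: 0.0467
```

{"name": "move_arm", "arguments": {
  "series": [
    [0.5,-0.2,0,0,0,0,0],
    [1,-0.3,0,0,0,0,0],
    [1,-0.3,0,0,0,0,0]
  ]
}}

```text
t: 29.85
tool_pos: [0.4208, 0.2812, 0.2197]
orientation: [-2.238, -2.203, -0.002]
force: [-1.0, -0.7, 0.0]
opening: 0.0464
```

```bash
python3 - <<'E'
from plant import *
from h import *
import pickle
c=read_camera("top");s=read_camera("side");pickle.dump((c,s),open("c9.pkl","wb"))
crop(s,300,430,130,260,4.6,"s19.png")
crop(c,300,440,175,265,5.7,"t19.png")
cv2.imwrite("pics/sfull.png",s["frame"][:,:,::-1])
E
```

```text
(no output)
```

View pics/s19.png

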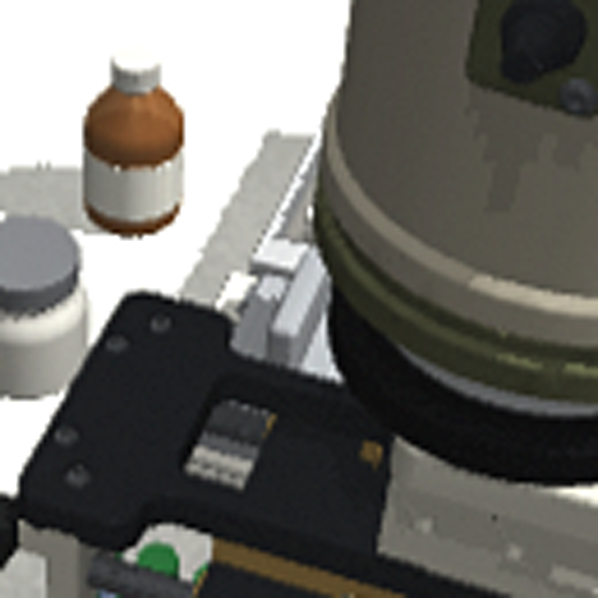

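View pics/t19.png

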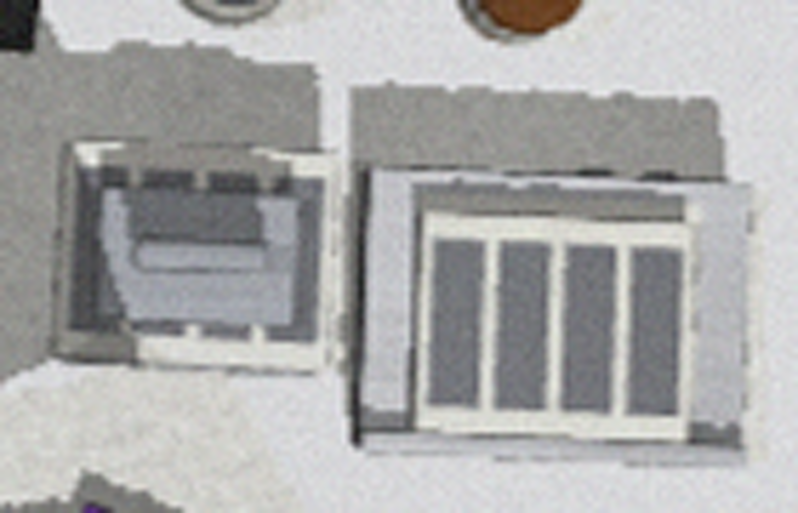

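View pics/sfull.png

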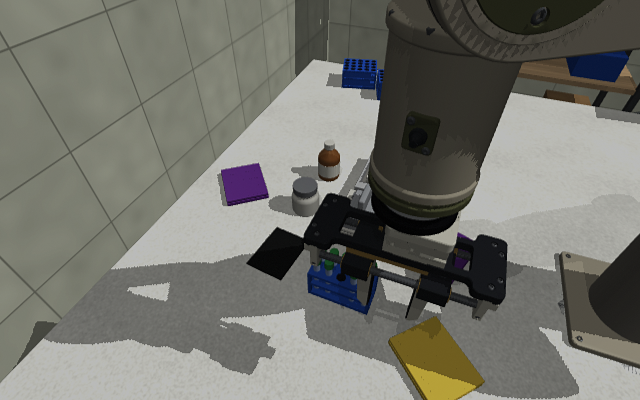

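The top view shows the weight in the stack's middle and the holder along the fence. I move the arm further away for the side view check.

{"name": "move_arm", "arguments": {
  "series": [
    [0.5,-0.4,0,0,0,0,0],
    [1,-0.8,0,0,0,0,0],
    [1,-0.8,0,0,0,0,0]
  ]
}}

```text
t: 30.25
tool_pos: [0.3433, 0.3793, 0.2195]
orientation: [-2.244, -2.198, -0.001]
force: [0.2, -0.3, 0.3]
opening: 0.0465
```

{"name": "move_arm", "arguments": {
  "series": [
    [0.5,-0.4,0,0,0,0,0],
    [1,-0.8,0,0,0,0,0],
    [1,-0.8,0,0,0,0,0]
  ]
}}

```text
t: 30.55
tool_pos: [0.2653, 0.4814, 0.2195]
orientation: [-2.243, -2.199, -0.001]
force: [0.7, -0.3, 0.1]
opening: 0.0466
```

{"name": "move_arm", "arguments": {
  "series": [
    [0.5,-0.4,0,0,0,0,0],
    [1,-0.8,0,0,0,0,0],
    [1,-0.8,0,0,0,0,0]
  ]
}}

```text
t: 30.85
tool_pos: [0.1875, 0.5833, 0.2193]
orientation: [-2.243, -2.199, -0.0]
force: [-0.6, -0.4, 0.8]
opening: 0.0465
```

```bash
python3 - <<'E'
from plant import *
from h import *
import pickle
c=read_camera("top");s=read_camera("side");pickle.dump((c,s),open("c9.pkl","wb"))
crop(s,320,430,140,255,5,"s20.png")
crop(c,300,440,175,265,5.7,"t20.png")
cv2.imwrite("pics/sfull2.png",s["frame"][:,:,::-1])
def T(p): p=np.array(p,float); return np.c_[300+(p[:,0]+.5)/5.7-.5,175+(p[:,1]+.5)/5.7-.5]
for n,p,z in (("holder",[(427,213),(690,222),(687,440),(417,430)],.067),("mid",[(72,143),(328,153),(325,370),(62,360)],.052),("slab",[(105,187),(296,197),(292,323),(122,320)],.074)):
    P=onplane(c,T(p),z);v=P[0]+P[3]-P[1]-P[2];print(n,P.mean(0).round(4),round(float(np.arctan2(v[1],v[0])-np.pi/2),3),P[:,:2].round(3).tolist())
E
```

```text
holder [ 0.4978 -0.1857  0.067 ] -0.012 [[0.547, -0.127], [0.546, -0.246], [0.448, -0.246], [0.45, -0.124]]
mid [ 0.5256 -0.0236  0.052 ] -0.015 [[0.576, 0.035], [0.574, -0.083], [0.475, -0.083], [0.477, 0.037]]
slab [ 0.5252 -0.0259  0.074 ] -0.013 [[0.555, 0.019], [0.553, -0.067], [0.496, -0.066], [0.496, 0.01]]
```

View pics/s20.png

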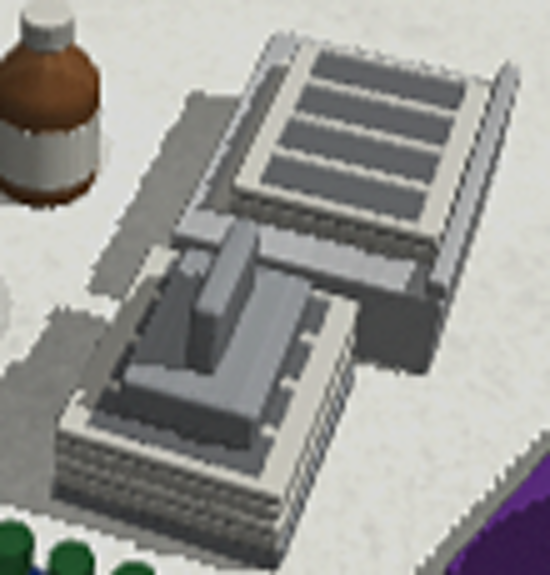

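View pics/t20.png

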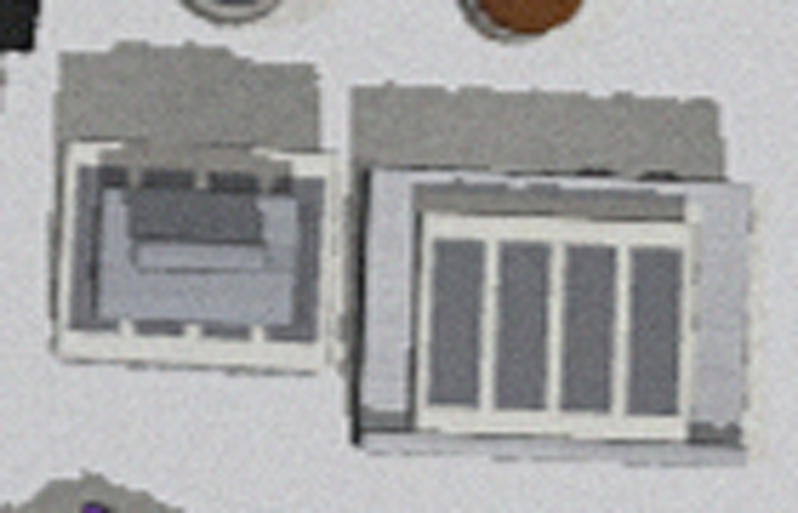

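View pics/sfull2.png

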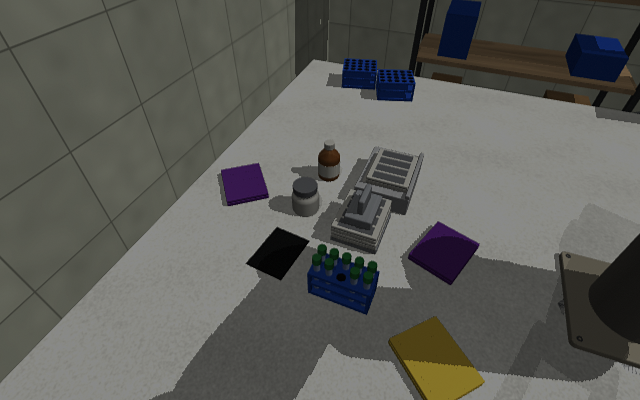

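Everything is in place: the holder is parallel to the fence (edge slopes 0.037 and 0.039) and the weight is centred. The rack, bottle and jar sit at their first pixel positions. I hand in.

```bash
python3 -c "
from plant import *
print(close_job())"
```

```text
the job is handed in; nothing more can be done
None
```

The job is done and handed in at about 31 s of the 70 s limit; no verdict was reported.

**What I did:**
1. I lifted the weight off the stack and stood it on the mat.
2. I pushed the top holder sideways onto the deck with two open fingers, then pushed it from its far side against the fence until it stopped at about 8 N.
3. I stood the weight back on the remaining stack and moved the arm clear.

**Last checks:**
- **Holder:** it is centred at (0.498, -0.186), against an expected flush x of about 0.4975. Its near edge runs parallel to the fence (image slopes 0.037 and 0.039), and its ends lie about 25 mm inside the deck's ends.
- **Weight:** its centre is at (0.525, -0.026), within about 2.5 mm of the middle holder's centre at (0.526, -0.024).
- **Remaining stack:** the two lower holders did not visibly move.
- **Bystanders:** the rack, bottle and jar look unmoved in the pictures.

**What disagreed or could not be seen:**
- In the final press against the fence the wrist torque showed the load mostly on the stack-side finger. The pictures show the holder flush, but at about 2 mm resolution a very small gap cannot be ruled out.
- The holder also tilted slightly as it crossed the 3 mm step down to the deck, which sliding it across made unavoidable.

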